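# Clear up the oiling bench: right the fallen tins, hang the sample boards to dry

### The arm

A 6-joint arm with a two-finger parallel gripper is mounted at the origin on the work surface. World frame = base frame: x ahead of the robot, y to its left, z up, the work surface at z = 0. Lengths are in m, angles in rad, forces in N, time in s.
With the tool pointing down it reaches from about 0.425 to 0.95 m from the base axis. Payload 3.5 kg.
Tool frame: the origin (TCP) lies on the centre line of the jaws, within the pads' length; the fingertips stand 11 mm ahead of it and the grasp point (between the pads) lies 8 mm behind it; y points along the fingers, x is the direction in which the jaws open and shut, and the axes are right-handed (so a half turn about y gives the same grasp; the last joint's range is limited). The gripper opens to 85 mm and grips with 20 to 120 N. Pads are 22 mm wide; open, the fingers measure 114 mm over their backs; the gripper's body (76 mm by 85 mm) begins 54 mm behind the grasp point. The pads swing forward as they close: fully open they stand 13 mm farther back than shut.
Start: joints at [-1.298, 0.286, 1.577, -0, 1.279, -0.15], TCP at [0.277, -0.616, 0.242] pointing down, gripper open.
Joint ranges: [-2.77, 2.77], [-0.9, 2.22], [0.21, 2.48], [-1.53, 4.67], [0.24, 2.81], [-2.84, 2.84]. Speed limits (rad/s): [2.79, 2.79, 3.14, 3.14, 3.14, 3.14].

### API

Orientations are given as a unit quaternion [x, y, z, w].
In Python, from plant import get_state, read_camera, sign_off gives the robot as it stands.
- The arm moves only by the shell command python3 -m inch 'ROWS' [FORCE]. ROWS is JSON, a list of rows, each an object of numbers: "ax", "ay", "az": the turn, a rotation vector about the tool's x, y, z in rad; "x", "y", "z": the shift along the tool's x, y, z in mm; "hand": the closure, from -1 (fully open) to 1 (shut). In form: [{"ax": .., "ay": .., "az": .., "x": .., "y": .., "z": .., "hand": ..}, ...]. A call has 1 to 5 rows; each row shifts and turns the commanded pose from where the row before left it, along the tool's axes as they then stand; what a row does not reach is not made up. A row lasts 1/12 s, in which the tool goes at most 41.7 mm and 7.16 degrees, less where a joint would pass 70% of its speed; a pose out of reach is approached as far as the arm can. A call with a gripper value outside its range is refused whole. The fingers move at their own pace and stop on an object; FORCE is the grip in N (left out, the last holds). Time passes only in rows, so rows that do not move let the fingers close. It gives the time, the measured TCP pose, the force and the opening at its end, in the units of the state.
- get_state(): the state, without advancing time (a new reading comes with each control period).
- read_camera(name): name is "scene" or "side" or "wrist"; returns a dict with "img" (400x640x3 uint8, red, green, blue), "fov_y" (degrees; the focal length in pixels is half the picture's height over the tangent of half this angle, whatever the lens; pixels are square), "cx", "cy" (the principal point, pixels), "T" (4x4, takes a point from camera to world coordinates); the wrist camera has in their place "T_tool_cam" (4x4, takes a point from camera to tool coordinates, whose origin is the TCP and whose axes are the tool frame's). Camera axes: x right, y down, z forward; pixel columns grow to the right and rows downward; lengths in m; the calibration is good to about 2 mm. The wrist camera is an equidistant fisheye: a pixel r from the principal point sees the ray r / f radians off the axis. A picture is of the moment at which its call begins: read the wrist's pose just before it. There is no depth.
- sign_off(): hands the job in, once; it reports no verdict.
The state is a dict: "time": time; "qpos": joint angles; "dq": joint speeds; "joint_efforts": joint torques, N m; "eef_pos": TCP position; "tcp_rot": TCP orientation; "contact_force": force on the tool from outside, world axes, zero at the start; "wrist_torque": the same for the moment, N m; "opening": opening from 0.0 (shut) to 1.0 (fully open).
Only numpy, scipy, OpenCV 4.12 (cv2) and the standard library are available. Lean on these libraries where they do the work, as an engineer would, in place of code of your own. Each camera call takes 0.05 s, during which the arm holds its last target. There are 200 camera calls.

### The job

We have just finished staining sample boards and some of the oil tins got knocked over. Stand every toppled tin upright on its base on the black drip mat, and take each wooden sample board out of the slot holder and hang it by its hole on a peg of the drying rack, one board to a peg, so that it hangs straight and free. Leave everything else on the bench where it is.

Things in the scene. Friction and masses are not known exactly. Their poses are not given: they have to be found in the camera images.
- tin_blue_mid (a point): Centre of the body of the blue oil tin: 50 mm from its base face, on its long axis. x axis along the tin from base to cap (straight up when it stands); y and z square to its side faces. The tin starts toppled, lying on a side face. May be absent; may be knocked aside during the job.
- tin_blue: Square blue finishing-oil tin, closed, paper label, black screw cap, about 0.28 kg: body 54 x 54 mm, 100 mm tall; cap 30 mm across, 22 mm high on the body's end (122 mm overall). Origin and axes are those of point tin_blue_mid.
- tin_red_mid (a point): Centre of the body of the red oil tin: 50 mm from its base face, on its long axis. x axis along the tin from base to cap (straight up when it stands); y and z square to its side faces. The tin starts toppled, lying on a side face. May be absent; may be knocked aside during the job.
- tin_red: Square red finishing-oil tin, closed, paper label, black screw cap, about 0.28 kg: body 54 x 54 mm, 100 mm tall; cap 30 mm across, 22 mm high on the body's end (122 mm overall). Origin and axes are those of point tin_red_mid.
- tin_yellow_mid (a point): Centre of the body of the yellow oil tin: 50 mm from its base face, on its long axis. x axis along the tin from base to cap (straight up when it stands); y and z square to its side faces. The tin starts toppled, lying on a side face. May be absent; may be knocked aside during the job.
- tin_yellow: Square yellow finishing-oil tin, closed, paper label, black screw cap, about 0.28 kg: body 54 x 54 mm, 100 mm tall; cap 30 mm across, 22 mm high on the body's end (122 mm overall). Origin and axes are those of point tin_yellow_mid.
- board_pale_hole (a point): Centre of the hanging hole of the pale board, mid-thickness: on its centre line, 50 mm below the top edge, 100 mm above the bottom edge. x axis along the hole (the board's normal), y across its width, z up to the top edge.
- board_pale: Pale wooden sample board, 12 mm thick, 70 mm wide, 150 mm tall, about 90 g, with one round 24 mm hole. Starts upright in a slot of the holder, hole at the top; it can be pinched across its thickness by the top edge, above the hole. Origin at the middle of its bottom edge, axes as at point board_pale_hole. May be absent.
- board_mid_hole (a point): Centre of the hanging hole of the mid-brown board, mid-thickness: on its centre line, 50 mm below the top edge, 100 mm above the bottom edge. x axis along the hole (the board's normal), y across its width, z up to the top edge.
- board_mid: Mid-brown wooden sample board, 12 mm thick, 70 mm wide, 150 mm tall, about 90 g, with one round 24 mm hole. Starts upright in a slot of the holder, hole at the top; it can be pinched across its thickness by the top edge, above the hole. Origin at the middle of its bottom edge, axes as at point board_mid_hole. May be absent.
- board_dark_hole (a point): Centre of the hanging hole of the dark-brown board, mid-thickness: on its centre line, 50 mm below the top edge, 100 mm above the bottom edge. x axis along the hole (the board's normal), y across its width, z up to the top edge.
- board_dark: Dark-brown wooden sample board, 12 mm thick, 70 mm wide, 150 mm tall, about 90 g, with one round 24 mm hole. Starts upright in a slot of the holder, hole at the top; it can be pinched across its thickness by the top edge, above the hole. Origin at the middle of its bottom edge, axes as at point board_dark_hole. May be absent.
- mat: Black rubber drip mat, fixed on the bench, 150 mm (its x) by 300 mm (its y), 2 mm thick. Origin at its centre on the bench top; z up.
- holder: Low wooden slot holder, fixed, 200 (x) by 90 (y) mm, 30 mm high. Three slots at x = -65, 0, +65 mm, each 15 mm wide, floor 6 mm above the bench, ribs up to 30 mm. Boards stand in the slots, normals along the holder's x. Origin at the centre of its underside, z up.
- rack: Wooden drying rack, fixed, 280 mm wide (y): 14 mm base board from x = -30 to +70 mm, posts at y = +-130 mm, a 16 mm square rail at 142 to 158 mm height with its front face at x = 0; nothing is higher than 158 mm. Three level steel pegs stick out of the rail along its -x, towards the robot. Origin at bench level below the rail's front face; z up.
- peg0 (a point): The right-hand (rack y = -90 mm) peg of the rack as seen from the robot: 8 mm thick, level, 150 mm above the bench, with a 14 mm red ball at its free end. This point is on the peg's axis 30 mm in front of the rail; the ball's centre is 25 mm further out along -x, and the ball ends 32 mm out. Axes as the rack's.
- peg1 (a point): The middle (y = 0) peg of the rack as seen from the robot: 8 mm thick, level, 150 mm above the bench, with a 14 mm red ball at its free end. This point is on the peg's axis 30 mm in front of the rail; the ball's centre is 25 mm further out along -x, and the ball ends 32 mm out. Axes as the rack's.
- peg2 (a point): The left-hand (y = +90 mm) peg of the rack as seen from the robot: 8 mm thick, level, 150 mm above the bench, with a 14 mm red ball at its free end. This point is on the peg's axis 30 mm in front of the rail; the ball's centre is 25 mm further out along -x, and the ball ends 32 mm out. Axes as the rack's.
- sander: Sanding block (cork under wood), 45 x 85 x 34 mm, loose; bystander. Origin centre of underside.
- screwdriver: Screwdriver lying on the bench near the robot, loose; bystander.
- tape: Blue roll of tape lying flat, 90 mm across, 24 mm high, loose; bystander.
- glue: White glue bottle with orange cap, 170 mm tall, 64 mm across, standing, loose; bystander.
- jar: Amber jar with brass lid, 85 mm tall, 70 mm across, standing, loose; bystander.
- mallet: Wooden mallet, head 65 x 120 x 80 mm, loose; bystander.
Mind the look-alikes: they are no part of the job. Leave any green look-alike of the board_dark alone.

How it is judged:
At the end, for the whole second after the job is handed in: Each tin upright (0.1 rad), at rest on the mat, its centre 5 mm or more inside the edges. Each board at rest on its own peg (holes over 60 mm apart): hole centre within 13 mm sideways, 14 mm below to 6 mm above the peg's axis, between rail and ball, tilt under 0.3 rad. Bystanders within 50 mm (angle between each of tin_blue_mid, tin_red_mid, tin_yellow_mid's own x axis and vertical below 0.1 rad and x of tin_blue_mid in the frame of mat between -0.07 and 0.07 m and y of tin_blue_mid in the frame of mat between -0.145 and 0.145 m and z of tin_blue_mid in the frame of mat between 0.045 and 0.06 m and linear speed of each of tin_blue, tin_red, tin_yellow below 0.03 m/s and x of tin_red_mid in the frame of mat between -0.07 and 0.07 m and y of tin_red_mid in the frame of mat between -0.145 and 0.145 m and z of tin_red_mid in the frame of mat between 0.045 and 0.06 m and x of tin_yellow_mid in the frame of mat between -0.07 and 0.07 m and y of tin_yellow_mid in the frame of mat between -0.145 and 0.145 m and z of tin_yellow_mid in the frame of mat between 0.045 and 0.06 m and ((x of board_pale_hole in the frame of peg0 between -0.026 and 0.03 m and y of board_pale_hole in the frame of peg0 between -0.013 and 0.013 m and z of board_pale_hole in the frame of peg0 between -0.014 and 0.006 m) or (x of board_pale_hole in the frame of peg1 between -0.026 and 0.03 m and y of board_pale_hole in the frame of peg1 between -0.013 and 0.013 m and z of board_pale_hole in the frame of peg1 between -0.014 and 0.006 m) or (x of board_pale_hole in the frame of peg2 between -0.026 and 0.03 m and y of board_pale_hole in the frame of peg2 between -0.013 and 0.013 m and z of board_pale_hole in the frame of peg2 between -0.014 and 0.006 m)) and angle between each of board_pale_hole, board_mid_hole, board_dark_hole's own z axis and vertical below 0.3 rad and linear speed of each of board_pale, board_mid, board_dark below 0.05 m/s and ((x of board_mid_hole in the frame of peg0 between -0.026 and 0.03 m and y of board_mid_hole in the frame of peg0 between -0.013 and 0.013 m and z of board_mid_hole in the frame of peg0 between -0.014 and 0.006 m) or (x of board_mid_hole in the frame of peg1 between -0.026 and 0.03 m and y of board_mid_hole in the frame of peg1 between -0.013 and 0.013 m and z of board_mid_hole in the frame of peg1 between -0.014 and 0.006 m) or (x of board_mid_hole in the frame of peg2 between -0.026 and 0.03 m and y of board_mid_hole in the frame of peg2 between -0.013 and 0.013 m and z of board_mid_hole in the frame of peg2 between -0.014 and 0.006 m)) and ((x of board_dark_hole in the frame of peg0 between -0.026 and 0.03 m and y of board_dark_hole in the frame of peg0 between -0.013 and 0.013 m and z of board_dark_hole in the frame of peg0 between -0.014 and 0.006 m) or (x of board_dark_hole in the frame of peg1 between -0.026 and 0.03 m and y of board_dark_hole in the frame of peg1 between -0.013 and 0.013 m and z of board_dark_hole in the frame of peg1 between -0.014 and 0.006 m) or (x of board_dark_hole in the frame of peg2 between -0.026 and 0.03 m and y of board_dark_hole in the frame of peg2 between -0.013 and 0.013 m and z of board_dark_hole in the frame of peg2 between -0.014 and 0.006 m)) and horizontal distance between each of board_mid_hole, board_dark_hole and board_pale_hole above 0.06 m and horizontal distance between board_dark_hole and board_mid_hole above 0.06 m); the robot touches nothing.
It fails at once if a bystander (sanding block, screwdriver, tape, glue bottle, jar, mallet) was moved more than 50 mm (distance of any of sander, screwdriver, tape, glue, jar, mallet from where it was at the start of the episode above 0.05 m).
Of tin_blue, tin_red, tin_yellow only 2 to 3 are there at a start; the rules pass over those that are not, and their reading is None.
Of board_pale, board_mid, board_dark only 2 to 3 are there at a start; the rules pass over those that are not, and their reading is None.
At some moment in a run one of tin_blue, tin_red, tin_yellow may be knocked a few centimetres aside while the robot is not near it.
It also fails if it takes over 210 s, if anything falls off the work surface, if the arm or the gripper's body presses on something with over 40 N, if the wrist force passes 120 N, or if a joint passes its speed limit or range.

## Working session

There is one attempt and no reset: what is moved stays moved. The work goes in short steps, Python scripts to look and compute and a shell command to move; the robot and the scene stay as the last step left them, time stands still between calls to the robot, and variables do not carry over. Pictures are saved under pics/ and viewed, about 12 in all and at most 16, crops included, and the job is handed in when it is done.

```bash
ls; mkdir -p pics; cat > h.py <<'E'
import numpy as np, cv2
from plant import get_state, read_camera, sign_off
from scipy.spatial.transform import Rotation as R
def pose():
    s=get_state(); T=np.eye(4); T[:3,:3]=R.from_quat(s["tcp_rot"]).as_matrix(); T[:3,3]=s["eef_pos"]; return s,T
def ray(c,u,v,Tt=None):
    f=200/np.tan(np.radians(c["fov_y"])/2); d=np.array([(u-c["cx"])/f,(v-c["cy"])/f,1.])
    if Tt is None: T=c["T"]
    else:
        T=Tt@c["T_tool_cam"]; th=np.hypot(d[0],d[1]); s=np.sin(th)/max(th,1e-9); d=np.array([d[0]*s,d[1]*s,np.cos(th)])
    return T[:3,3],T[:3,:3]@(d/np.linalg.norm(d))
def onz(c,u,v,z,Tt=None):
    o,d=ray(c,u,v,Tt); return o+d*(z-o[2])/d[2]
def proj(c,p):
    f=200/np.tan(np.radians(c["fov_y"])/2); q=np.linalg.inv(c["T"])@np.r_[p,1]; return c["cx"]+f*q[0]/q[2],c["cy"]+f*q[1]/q[2]
E
python3 - <<'E'
from h import *
s,T=pose(); print(s["time"],T.round(3).tolist(),s["opening"])
for n in("scene","side","wrist"):
    c=read_camera(n); cv2.imwrite(f"pics/{n}0.png",c["img"][:,:,::-1]); print(n,c["fov_y"],c["cx"],c["cy"],np.round(c.get("T",c.get("T_tool_cam")),3).tolist())
E
```

```text
pics
0.0 [[0.41, -0.001, 0.912, 0.277], [-0.912, 0.002, 0.41, -0.615], [-0.002, -1.0, 0.0, 0.241], [0.0, 0.0, 0.0, 1.0]] 1.0011620123900122
scene 43.81467958453183 314.7669778295381 204.84227666105136 [[0.823, 0.423, -0.379, 1.047], [0.568, -0.616, 0.545, -0.775], [-0.003, -0.664, -0.747, 1.151], [0.0, 0.0, 0.0, 1.0]]
side 44.79249551483091 319.5375040685987 192.5527656719858 [[0.937, -0.188, 0.294, 0.097], [-0.35, -0.496, 0.795, -1.239], [-0.004, -0.848, -0.53, 0.937], [0.0, 0.0, 0.0, 1.0]]
wrist 65.70646984690485 314.2075713000165 203.06539093301197 [[1.0, -0.0, 0.001, -0.001], [-0.001, -0.27, 0.963, -0.131], [0.0, -0.963, -0.27, 0.066], [0.0, 0.0, 0.0, 1.0]]
```

View pics/scene0.png

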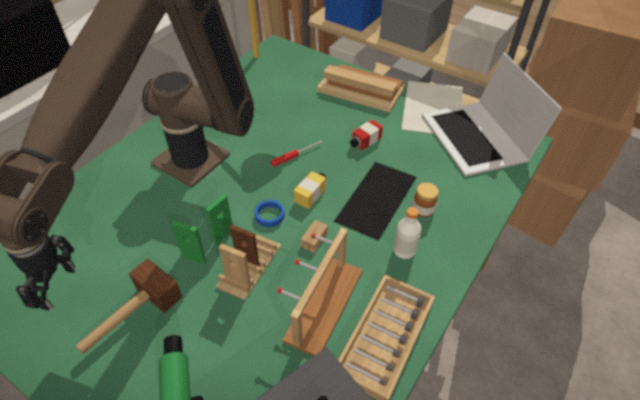

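View pics/side0.png

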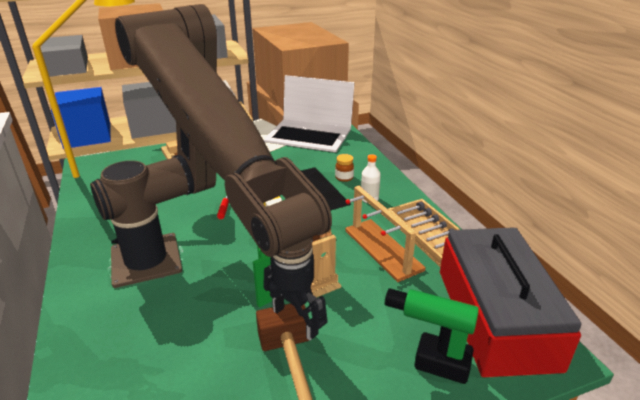

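The scene view shows the yellow tin at (310,190), the red tin at (367,135), the mat at (376,200), the holder at (248,265) with the pale and dark boards, and the rack with its balls at (280,291), (298,262) and (313,237). I see no blue tin and no mid board. There are two green look-alikes near (205,230).

```bash
python3 - <<'E'
from h import *
c=read_camera("scene"); im=c["img"]
x0,y0,x1,y1=170,115,450,335
cv2.imwrite("pics/crop1.png",cv2.resize(im[y0:y1,x0:x1,::-1],None,fx=2.85,fy=2.85,interpolation=cv2.INTER_CUBIC)[:600])
hsv=cv2.cvtColor(im,cv2.COLOR_RGB2HSV)
def comps(m,name,zs,amin=6):
    n,l,st,ce=cv2.connectedComponentsWithStats(m.astype(np.uint8))
    for i in range(1,n):
        if st[i,4]>=amin: 
            print(name,st[i].tolist(),ce[i].round(1).tolist(),[onz(c,*ce[i],z)[:2].round(3).tolist() for z in zs])
H,S,V=[hsv[...,i].astype(int) for i in range(3)]
roi=np.zeros(H.shape,bool); roi[110:345,170:450]=1
comps(roi&((H<6)|(H>174))&(S>150)&(V>100),"red",(.054,.15))
comps(roi&(H>22)&(H<32)&(S>150)&(V>100),"yel",(.054,),20)
m=(roi&(V<45)).astype(np.uint8); n,l,st,ce=cv2.connectedComponentsWithStats(m)
i=1+st[1:,4].argmax(); cn=cv2.findContours((l==i).astype(np.uint8),0,2)[0][0]
r=cv2.minAreaRect(cn); print(r); print(cv2.approxPolyDP(cn,5,True).reshape(-1,2).tolist(),[onz(c,*p,.002)[:2].round(3).tolist() for p in cv2.approxPolyDP(cn,5,True).reshape(-1,2)])
E
```

```text
red [370, 121, 12, 17, 48] [377.1, 126.4] [[0.462, 0.443], [0.513, 0.336]]
red [353, 129, 16, 20, 168] [361.7, 137.3] [[0.448, 0.364], [0.5, 0.265]]
red [272, 150, 26, 16, 173] [284.3, 157.7] [[0.294, 0.137], [0.36, 0.057]]
red [312, 234, 3, 4, 9] [313.1, 235.3] [[0.551, -0.071], [0.595, -0.133]]
red [296, 260, 3, 4, 9] [296.9, 261.4] [[0.566, -0.169], [0.608, -0.222]]
red [278, 288, 3, 5, 12] [279.1, 289.8] [[0.58, -0.266], [0.621, -0.311]]
((374.941162109375, 199.26473999023438), (45.44712448120117, 75.97388458251953), 30.963756561279297)
[[376, 164], [336, 220], [377, 238], [397, 205], [393, 201], [400, 201], [413, 178], [403, 174], [399, 181], [401, 173]] [[0.529, 0.329], [0.551, 0.049], [0.687, 0.06], [0.674, 0.207], [0.655, 0.214], [0.673, 0.227], [0.66, 0.34], [0.625, 0.338], [0.629, 0.302], [0.617, 0.338]]
```

View pics/crop1.png

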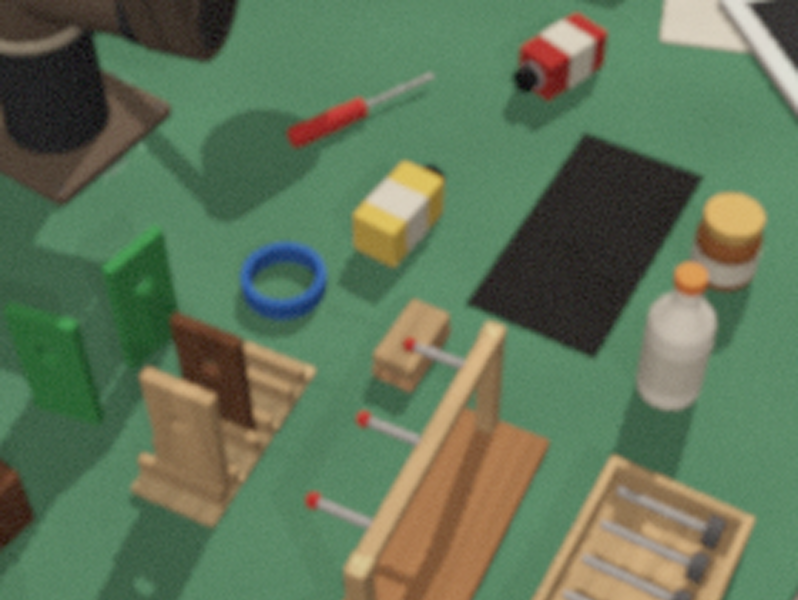

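The crop (2.85x, offset 170,115) shows the pale board's top edge from (142,372) to (218,403), the dark board's from (176,318) to (250,350), and the holder to their right. The yellow tin's cap points up-right and the red tin's cap points lower-left. Next I convert these pixels to world positions.

```bash
python3 - <<'E'
from h import *
c=read_camera("scene")
def w(n,pts,z): print(n,[onz(c,170+p[0]/2.85,115+p[1]/2.85,z)[:2].round(3).tolist() for p in pts])
w("pale top",[(141,373),(216,405),(147,367),(220,398)],.156)
w("dark top",[(175,319),(247,352),(179,314),(252,346)],.156)
w("holder top",[(315,372),(250,342)],.03)
w("green tops",[(8,307),(78,325),(105,265),(160,230)],.156)
w("yellow top",[(356,208),(398,230),(443,182),(405,162)],.054)
w("red top",[(522,55),(553,70),(605,40),(575,15)],.054)
w("red cap",[(525,77)],.027)
w("tape",[(283,280)],.024); w("sander top",[(375,345),(413,362),(449,322),(415,300)],.034)
w("jar lid",[(735,218)],.085); w("jar base",[(727,275)],0);w("glue cap",[(691,275)],.17); w("glue base",[(668,400)],0); w("screwdr",[(300,135),(430,75)],.01)
w("rackposttop",[(493,328),(362,562)],.158); w("mallet",[(5,500)],.06)
E
```

```text
pale top [[0.424, -0.296], [0.5, -0.285], [0.424, -0.288], [0.498, -0.278]]
dark top [[0.408, -0.233], [0.486, -0.226], [0.407, -0.227], [0.485, -0.218]]
holder top [[0.486, -0.137], [0.409, -0.144]]
green tops [[0.273, -0.309], [0.341, -0.288], [0.311, -0.221], [0.324, -0.158]]
yellow top [[0.401, 0.048], [0.457, 0.047], [0.456, 0.133], [0.405, 0.135]]
red top [[0.416, 0.361], [0.46, 0.359], [0.484, 0.441], [0.43, 0.461]]
red cap [[0.425, 0.357]]
tape [[0.382, -0.057]]
sander top [[0.517, -0.079], [0.56, -0.075], [0.561, -0.013], [0.516, -0.008]]
jar lid [[0.75, 0.234]]
jar base [[0.756, 0.233]]
glue cap [[0.772, 0.066]]
glue base [[0.781, 0.051]]
screwdr [[0.252, 0.139], [0.318, 0.312]]
rackposttop [[0.652, -0.081], [0.693, -0.338]]
mallet [[0.359, -0.425]]
```

```bash
python3 -m inch '[{"y":-35},{"y":-35,"x":-22,"z":30},{"y":-10,"x":-22,"z":30},{"x":-22,"z":30},{"x":-23,"z":30}]'
python3 -m inch '[{"x":-23,"z":30},{"x":-23,"z":30},{"x":-23,"z":30},{"x":-22,"z":30},{"x":-22,"z":31}]'
python3 -m inch '[{"x":-22,"z":31},{"ay":0.1},{"ay":0.1},{"ay":0.1},{}]'
python3 - <<'E'
from h import *
s,T=pose(); c=read_camera("wrist"); print(T.round(3).tolist(),s["qpos"])
cv2.imwrite("pics/w1.png",c["img"][:,:,::-1])
E
```

```text
[[0.41, -0.0, 0.912, 0.277], [-0.912, 0.001, 0.41, -0.615], [-0.001, -1.0, 0.0, 0.242], [0.0, 0.0, 0.0, 1.0]] [-1.29802009e+00  2.86744666e-01  1.57738105e+00 -4.48371816e-05
  1.27859517e+00 -1.49957893e-01]validation failed for argument at $[0]...
validation failed for argument at $[0]...
validation failed for argument at $[0]...
```

View pics/w1.png

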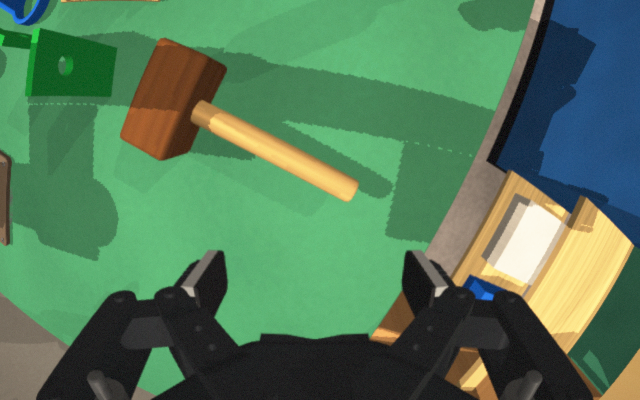

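The picture still shows the start pose, with the mallet below, because the rows were refused. Each row seems to need all seven keys.

```bash
python3 -m inch '[{"ax":0,"ay":0,"az":0,"x":0,"y":-35,"z":0,"hand":-1},{"ax":0,"ay":0,"az":0,"x":-22,"y":-35,"z":30,"hand":-1},{"ax":0,"ay":0,"az":0,"x":-22,"y":-10,"z":30,"hand":-1},{"ax":0,"ay":0,"az":0,"x":-22,"y":0,"z":30,"hand":-1},{"ax":0,"ay":0,"az":0,"x":-23,"y":0,"z":30,"hand":-1}]' && 
python3 -m inch '[{"ax":0,"ay":0,"az":0,"x":-23,"y":0,"z":30,"hand":-1},{"ax":0,"ay":0,"az":0,"x":-23,"y":0,"z":30,"hand":-1},{"ax":0,"ay":0,"az":0,"x":-23,"y":0,"z":30,"hand":-1},{"ax":0,"ay":0,"az":0,"x":-22,"y":0,"z":30,"hand":-1},{"ax":0,"ay":0,"az":0,"x":-22,"y":0,"z":31,"hand":-1}]' &&
python3 -m inch '[{"ax":0,"ay":0,"az":0,"x":-22,"y":0,"z":31,"hand":-1},{"ax":0,"ay":0.1,"az":0,"x":0,"y":0,"z":0,"hand":-1},{"ax":0,"ay":0.1,"az":0,"x":0,"y":0,"z":0,"hand":-1},{"ax":0,"ay":0.1,"az":0,"x":0,"y":0,"z":0,"hand":-1},{"ax":0,"ay":0,"az":0,"x":0,"y":0,"z":0,"hand":-1}]'
python3 - <<'E'
from h import *
s,T=pose(); c=read_camera("wrist"); print(T.round(3).tolist(),s["qpos"])
cv2.imwrite("pics/w2.png",c["img"][:,:,::-1])
E
```

```text
time: 0.72
eef_pos: [0.3471, -0.4905, 0.3177]
tcp_rot: [0.594, -0.383, 0.385, -0.593]
contact_force: [0.3, 0.5, -0.6]
opening: 1.0
time: 1.13
eef_pos: [0.4383, -0.3244, 0.3161]
tcp_rot: [0.594, -0.384, 0.384, -0.594]
contact_force: [0.4, -0.1, 0.1]
opening: 1.0
time: 1.55
eef_pos: [0.4573, -0.2928, 0.3159]
tcp_rot: [0.53, -0.469, 0.469, -0.53]
contact_force: [-1.0, 0.4, 0.6]
opening: 1.003
[[0.122, 0.0, 0.993, 0.457], [-0.993, -0.0, 0.122, -0.293], [0.0, -1.0, 0.0, 0.316], [0.0, 0.0, 0.0, 1.0]] [-7.56467885e-01 -5.59725751e-02  1.81682274e+00 -2.82236323e-05
  1.38061361e+00  6.92330956e-01]
```

View pics/w2.png

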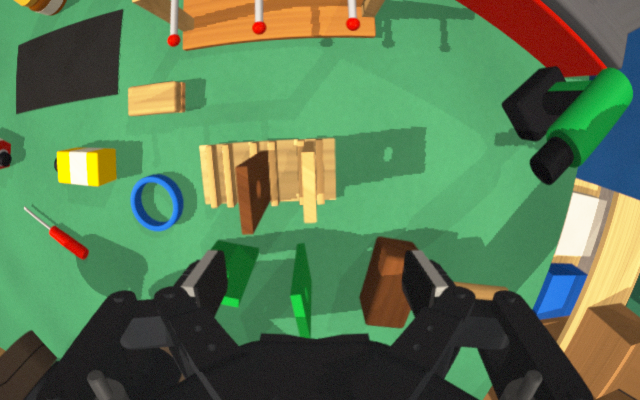

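The wrist view shows the pale board's top edge at about columns 303-317, rows 152-221. The dark board is at (240-268, 150-233), and the balls are at (174,40), (259,28) and (353,24). Both tins are at the left. I'll compute the positions and enlarge the holder.

```bash
python3 - <<'E'
from h import *
s,T=pose(); c=read_camera("wrist"); im=c["img"]
cv2.imwrite("pics/w2c.png",cv2.resize(im[130:250,190:350,::-1],None,fx=5,fy=5,interpolation=cv2.INTER_CUBIC))
for p in((174,40),(259,28),(353,24)): print("ball",onz(c,*p,.15,T).round(3))
for p in((303,152),(317,152),(303,221),(317,221)): print("pale",onz(c,*p,.156,T).round(3))
for p in((16,113),(20,45),(124,10),(119,93)): print("mat",onz(c,*p,.002,T).round(3))
hsv=cv2.cvtColor(im,cv2.COLOR_RGB2HSV); H,S,V=[hsv[...,i].astype(int) for i in range(3)]
m=((H<6)|(H>174))&(S>170)&(V>120); n,l,st,ce=cv2.connectedComponentsWithStats(m.astype(np.uint8))
for i in range(1,n):
    if 30<st[i,4]<400: print(ce[i],st[i,4],onz(c,*ce[i],.15,T).round(4))
E
```

```text
ball [ 0.593 -0.133  0.15 ]
ball [ 0.606 -0.221  0.15 ]
ball [ 0.621 -0.31   0.15 ]
pale [ 0.49  -0.279  0.156]
pale [ 0.492 -0.292  0.156]
pale [ 0.422 -0.287  0.156]
pale [ 0.424 -0.301  0.156]
mat [0.514 0.336 0.002]
mat [0.659 0.343 0.002]
mat [0.687 0.051 0.002]
mat [0.544 0.036 0.002]
[353.16666667  23.47619048] 126 [ 0.6215 -0.3103  0.15  ]
[259.23966942  26.72727273] 121 [ 0.6078 -0.2215  0.15  ]
[173.65454545  38.99090909] 110 [ 0.5939 -0.1328  0.15  ]
```

View pics/w2c.png

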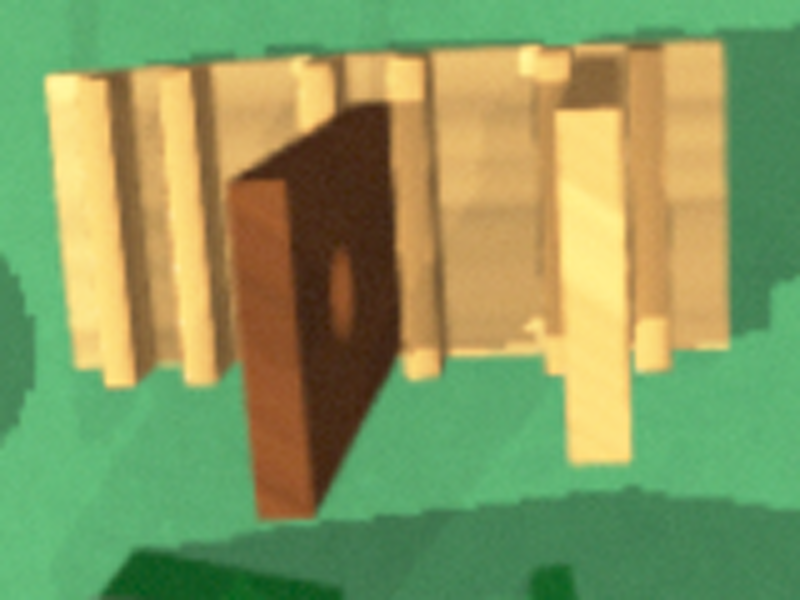

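The enlarged view shows the pale board's top face with corners (555,108), (622,108), (567,463) and (632,463). The dark board's are (230,182), (287,182), (258,518) and (315,518).

```bash
python3 - <<'E'
from h import *
s,T=pose(); c=read_camera("wrist")
for n,q in(("pale",[(555,108),(622,108),(567,463),(632,463)]),("dark",[(230,182),(287,182),(258,518),(315,518)])):
    P=np.array([onz(c,190+u/5,130+v/5,.156,T) for u,v in q]); m=P.mean(0); w=(P[0]+P[1]-P[2]-P[3])/2
    print(n,m.round(4),"w",np.linalg.norm(w).round(4),"th",np.linalg.norm(P[0]-P[1]).round(4),"dirn",np.arctan2(w[1],w[0]).round(3), "tool delta mm",(1000*T[:3,:3].T@(m-T[:3,3])).round(1))
E
```

```text
pale [ 0.4562 -0.2886  0.156 ] w 0.0703 th 0.0126 dirn 0.152 tool delta mm [ -4.7 159.9  -0.3]
dark [ 0.4355 -0.2268  0.156 ] w 0.0691 th 0.0114 dirn 0.148 tool delta mm [-68.7 159.9 -13.1]
```

```bash
python3 -m inch '[{"ax":0,"ay":-0.028,"az":0,"x":-5,"y":20,"z":0,"hand":0.1},{"ax":0,"ay":0,"az":0,"x":0,"y":36,"z":0,"hand":0.1},{"ax":0,"ay":0,"az":0,"x":0,"y":30,"z":0,"hand":0.1},{"ax":0,"ay":0,"az":0,"x":0,"y":0,"z":0,"hand":0.1},{"ax":0,"ay":0,"az":0,"x":0,"y":0,"z":0,"hand":0.1}]' 40
python3 - <<'E'
from h import *
s,T=pose(); m=np.array([.4562,-.2886,.156]); print((1000*T[:3,:3].T@(m-T[:3,3])).round(1),s["opening"]*85,np.arctan2(T[1,0],T[0,0])+np.pi/2)
E
```

```text
time: 2.12
eef_pos: [0.4556, -0.2878, 0.2283]
tcp_rot: [-0.536, 0.462, -0.459, 0.536]
contact_force: [-0.1, -0.1, 1.2]
opening: 0.45
[ 1.1 72.3  0.7] 38.22672629203272 0.15132788031669575
```

```bash
python3 -m inch '[{"ax":0,"ay":0,"az":0,"x":1,"y":36,"z":1,"hand":0.1},{"ax":0,"ay":0,"az":0,"x":0,"y":30,"z":0,"hand":0.1},{"ax":0,"ay":0,"az":0,"x":0,"y":16,"z":0,"hand":0.1},{"ax":0,"ay":0,"az":0,"x":0,"y":0,"z":0,"hand":1},{"ax":0,"ay":0,"az":0,"x":0,"y":0,"z":0,"hand":1}]' 40
python3 -m inch '[{"ax":0,"ay":0,"az":0,"x":0,"y":0,"z":0,"hand":1},{"ax":0,"ay":0,"az":0,"x":0,"y":0,"z":0,"hand":1},{"ax":0,"ay":0,"az":0,"x":0,"y":0,"z":0,"hand":1},{"ax":0,"ay":0,"az":0,"x":0,"y":0,"z":0,"hand":1}]' 40
```

```text
time: 2.53
eef_pos: [0.4585, -0.2901, 0.1497]
tcp_rot: [0.536, -0.46, 0.462, -0.536]
contact_force: [-0.1, 0.5, 0.8]
opening: 0.176
time: 2.87
eef_pos: [0.4588, -0.29, 0.1503]
tcp_rot: [-0.536, 0.459, -0.462, 0.536]
contact_force: [-0.2, 1.3, 4.5]
opening: 0.131
```

Opening is 11 mm, so the board is gripped. I lift, translate and turn it.

```bash
python3 -m inch '[{"ax":0,"ay":0,"az":0,"x":0,"y":-15,"z":0,"hand":1},{"ax":0,"ay":0,"az":0,"x":0,"y":-36,"z":0,"hand":1},{"ax":0,"ay":0,"az":0,"x":0,"y":-40,"z":0,"hand":1},{"ax":0,"ay":0,"az":0,"x":0,"y":-40,"z":0,"hand":1},{"ax":0,"ay":0,"az":0,"x":0,"y":-40,"z":0,"hand":1}]' 40 &&
python3 -m inch '[{"ax":0,"ay":-0.12,"az":0,"x":0,"y":0,"z":0,"hand":1},{"ax":0,"ay":-0.12,"az":0,"x":0,"y":0,"z":0,"hand":1},{"ax":0,"ay":-0.12,"az":0,"x":0,"y":0,"z":0,"hand":1},{"ax":0,"ay":-0.12,"az":0,"x":0,"y":0,"z":0,"hand":1},{"ax":0,"ay":-0.12,"az":0,"x":0,"y":0,"z":0,"hand":1}]' &&
python3 -m inch '[{"ax":0,"ay":-0.12,"az":0,"x":0,"y":0,"z":0,"hand":1},{"ax":0,"ay":-0.12,"az":0,"x":0,"y":0,"z":0,"hand":1},{"ax":0,"ay":-0.12,"az":0,"x":0,"y":0,"z":0,"hand":1},{"ax":0,"ay":-0.12,"az":0,"x":0,"y":0,"z":0,"hand":1},{"ax":0,"ay":-0.12,"az":0,"x":0,"y":0,"z":0,"hand":1}]' &&
python3 -m inch '[{"ax":0,"ay":-0.12,"az":0,"x":0,"y":0,"z":0,"hand":1},{"ax":0,"ay":-0.12,"az":0,"x":0,"y":0,"z":0,"hand":1},{"ax":0,"ay":-0.12,"az":0,"x":0,"y":0,"z":0,"hand":1},{"ax":0,"ay":0,"az":0,"x":0,"y":0,"z":0,"hand":1},{"ax":0,"ay":0,"az":0,"x":0,"y":0,"z":0,"hand":1}]' &&
python3 - <<'E'
from h import *
s,T=pose(); m=np.array([.5816,-.3136,.194]); print((1000*T[:3,:3].T@(m-T[:3,3])).round(1),s["opening"]*85,"head",np.arctan2(T[1,0],T[0,0]),s["qpos"].round(2),T.round(3).tolist())
E
```

```text
time: 3.28
eef_pos: [0.4574, -0.2891, 0.321]
tcp_rot: [0.536, -0.461, 0.461, -0.536]
contact_force: [0.4, -0.8, -1.2]
opening: 0.127
time: 3.7
eef_pos: [0.4576, -0.2893, 0.3194]
tcp_rot: [0.65, -0.28, 0.28, -0.649]
contact_force: [-0.2, -0.3, -1.8]
opening: 0.129
time: 4.12
eef_pos: [0.4576, -0.2894, 0.3193]
tcp_rot: [0.703, -0.075, 0.076, -0.703]
contact_force: [-0.1, 0.2, -2.2]
opening: 0.125
time: 4.53
eef_pos: [0.4576, -0.2893, 0.3191]
tcp_rot: [0.706, 0.048, -0.048, -0.705]
contact_force: [0.5, 0.5, -1.1]
opening: 0.126
[119.5 125.2 -40.9] 10.749448461896018 head 0.13693677114749842 [-0.75 -0.06  1.82 -0.    1.39 -0.89] [[0.991, 0.0, -0.137, 0.458], [0.137, -0.001, 0.991, -0.289], [0.0, -1.0, -0.001, 0.319], [0.0, 0.0, 0.0, 1.0]]
```

```bash
python3 -m inch '[{"ax":0,"ay":-0.017,"az":0,"x":30,"y":0,"z":-10,"hand":1},{"ax":0,"ay":0,"az":0,"x":30,"y":0,"z":-11,"hand":1},{"ax":0,"ay":0,"az":0,"x":30,"y":0,"z":-11,"hand":1},{"ax":0,"ay":0,"az":0,"x":29,"y":0,"z":-11,"hand":1},{"ax":0,"ay":0,"az":0,"x":0,"y":20,"z":0,"hand":1}]' &&
python3 -m inch '[{"ax":0,"ay":0,"az":0,"x":0,"y":35,"z":0,"hand":1},{"ax":0,"ay":0,"az":0,"x":0,"y":35,"z":0,"hand":1},{"ax":0,"ay":0,"az":0,"x":0,"y":35,"z":0,"hand":1},{"ax":0,"ay":0,"az":0,"x":0,"y":0,"z":0,"hand":1},{"ax":0,"ay":0,"az":0,"x":0,"y":0,"z":0,"hand":1}]' &&
python3 - <<'E'
from h import *
s,T=pose(); m=np.array([.5816,-.3136,.194]); print((1000*T[:3,:3].T@(m-T[:3,3])).round(1),"head",np.arctan2(T[1,0],T[0,0]))
ims=[]
for n in("side","scene"):
    c=read_camera(n); h=T[:3,3]+T[:3,:3]@np.array([0,.044,-.0024]); u,v=map(int,np.round(proj(c,h))); print(n,u,v,"ball",proj(c,np.array([.6215,-.3103,.15])))
    ims.append(cv2.resize(c["img"][v-50:v+50,u-65:u+65,::-1],None,fx=6,fy=6,interpolation=cv2.INTER_CUBIC)[:,:780])
cv2.imwrite("pics/th.png",cv2.resize(np.vstack(ims),None,fx=.5,fy=.5))
E
```

```text
time: 4.95
eef_pos: [0.5872, -0.3154, 0.3028]
tcp_rot: [0.707, 0.058, -0.052, -0.703]
contact_force: [-1.0, -0.2, -0.0]
opening: 0.127
time: 5.37
eef_pos: [0.5806, -0.3127, 0.1913]
tcp_rot: [-0.704, -0.053, 0.056, 0.706]
contact_force: [0.9, 0.2, -0.5]
opening: 0.131
[ 0.8 -2.7 -1. ] head 0.1553316134477587
side 370 238 ball (np.float64(382.519310321723), np.float64(232.81496459804703))
scene 264 283 ball (np.float64(279.23361414627936), np.float64(289.82219358013265))
```

View pics/th.png

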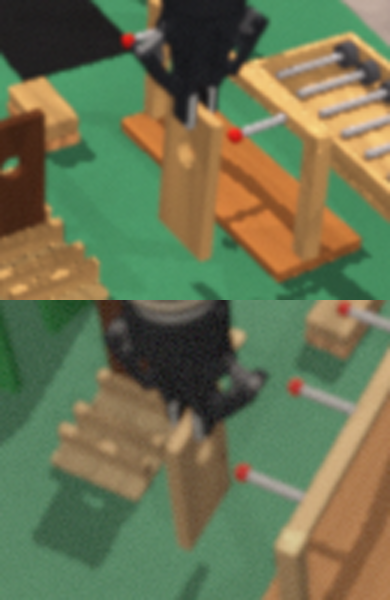

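Both views show the pale board held upright in front of the peg0 ball. The hole appears at side-view pixel (366.7,238.7), and I compare that with the prediction for the front face.

```bash
python3 - <<'E'
from h import *
s,T=pose(); c=read_camera("side")
for dz in(-.0074,-.0024,.0026): print(dz,proj(c,T[:3,3]+T[:3,:3]@np.array([-.006,.044,dz])))
im=c["img"].astype(int)[225:255,350:392]; hsv=cv2.cvtColor(c["img"],cv2.COLOR_RGB2HSV)[225:255,350:392]
print(hsv[6:22,5:28,2])
print(hsv[13,:,0])
E
```

```text
-0.0074 (np.float64(370.11599569497713), np.float64(238.07614685280672))
-0.0024 (np.float64(369.0468611841296), np.float64(237.08418732412417))
0.0026 (np.float64(367.98385648092074), np.float64(236.0979151257397))
[[204 204 203 196 190 180 152 142 151 157 159 157 156 150 140 135 134 135
  135 133 132 142 158]
 [204 203 202 202 198 188 156 143 151 157 156 156 152 150 143 135 134 135
  134 134 132 140 159]
 [204 203 203 204 204 190 155 143 152 159 157 153 155 157 149 138 134 135
  136 134 132 142 157]
 [209 205 202 203 202 190 154 143 152 159 163 170 177 180 167 145 135 135
  134 134 134 144 159]
 [213 208 205 203 201 185 148 144 153 161 172 186 196 198 183 153 137 134
  133 133 134 145 159]
 [212 213 208 204 199 182 150 147 155 161 174 196 207 209 200 164 141 136
  135 132 134 147 158]
 [196 211 211 208 201 181 149 147 154 160 172 200 213 216 209 181 150 138
  134 131 134 147 160]
 [161 194 212 212 206 183 150 149 154 159 168 195 213 216 209 191 158 140
  134 132 135 150 160]
 [129 160 193 211 208 183 151 150 157 158 164 187 207 206 201 188 159 143
  135 132 136 151 161]
 [105 129 159 192 204 183 150 150 156 158 159 171 190 193 190 171 154 145
  138 133 135 153 161]
 [125 105 128 157 185 175 151 149 155 158 160 161 171 189 189 163 144 145
  140 132 137 154 161]
 [140 125 105 125 147 156 148 149 157 157 157 157 158 165 166 147 141 143
  141 133 138 156 163]
 [141 138 124 104 125 138 144 150 155 157 159 157 152 149 144 141 142 143
  144 135 139 156 163]
 [143 141 137 126 111 131 140 150 155 157 158 157 152 147 141 140 143 144
  143 138 142 159 163]
 [147 144 142 138 127 130 143 150 153 156 156 156 152 149 143 140 142 146
  144 140 146 161 163]
 [149 144 143 141 135 122 142 150 156 156 155 154 153 148 142 141 143 145
  143 142 148 160 165]]
[70 68 48 22 14 13 13 13 13 14 14 15 16 16 16 16 16 17 17 16 15 15 15 16
 16 16 16 16 16 15 14 13 13 13 13 13 13 14 13 13 14 15]
```

```bash
python3 -m inch '[{"ax":0,"ay":0,"az":0,"x":0,"y":-3,"z":-1,"hand":1},{"ax":0,"ay":0,"az":0,"x":10,"y":0,"z":0,"hand":1},{"ax":0,"ay":0,"az":0,"x":10,"y":0,"z":0,"hand":1},{"ax":0,"ay":0,"az":0,"x":8,"y":0,"z":0,"hand":1},{"ax":0,"ay":0,"az":0,"x":6,"y":0,"z":0,"hand":1}]' && python3 -m inch '[{"ax":0,"ay":0,"az":0,"x":6,"y":0,"z":0,"hand":1},{"ax":0,"ay":0,"az":0,"x":6,"y":0,"z":0,"hand":1},{"ax":0,"ay":0,"az":0,"x":5,"y":0,"z":0,"hand":1},{"ax":0,"ay":0,"az":0,"x":0,"y":0,"z":0,"hand":1}]'
```

```text
time: 5.93
eef_pos: [0.617, -0.309, 0.1974]
tcp_rot: [0.705, 0.056, -0.055, -0.705]
contact_force: [-0.3, -0.4, -1.0]
opening: 0.123
time: 6.27
eef_pos: [0.6332, -0.3063, 0.1966]
tcp_rot: [-0.705, -0.056, 0.056, 0.705]
contact_force: [-0.3, -0.4, -1.2]
opening: 0.129
```

```bash
python3 -m inch '[{"ax":0,"ay":0,"az":0,"x":6,"y":0,"z":0,"hand":1},{"ax":0,"ay":0,"az":0,"x":8,"y":0,"z":0,"hand":1},{"ax":0,"ay":0,"az":0,"x":0,"y":4,"z":0,"hand":1},{"ax":0,"ay":0,"az":0,"x":0,"y":4,"z":0,"hand":1},{"ax":0,"ay":0,"az":0,"x":0,"y":0,"z":0,"hand":1}]' && python3 - <<'E'
from h import *
c=read_camera("side"); cv2.imwrite("pics/th2.png",cv2.resize(c["img"][170:290,320:460,::-1],None,fx=4,fy=4,interpolation=cv2.INTER_CUBIC))
E
```

```text
time: 6.68
eef_pos: [0.6455, -0.304, 0.1872]
tcp_rot: [-0.704, -0.055, 0.056, 0.705]
contact_force: [0.2, -0.1, -2.2]
opening: 0.127
```

View pics/th2.png

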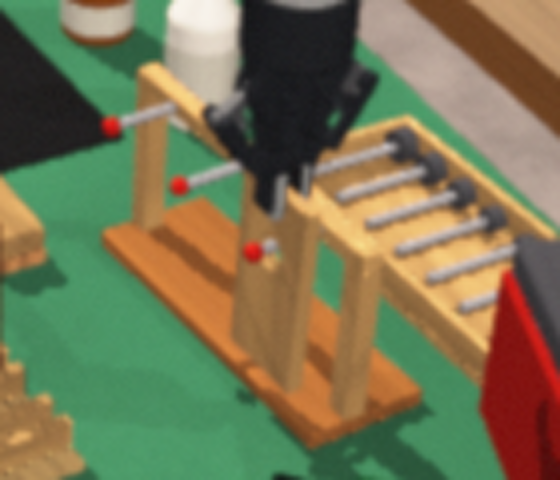

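The ball and peg come through the board's hole at (255,250). I release, retreat up, and then turn back towards the dark board.

```bash
python3 -m inch '[{"ax":0,"ay":0,"az":0,"x":0,"y":1,"z":0,"hand":0.5},{"ax":0,"ay":0,"az":0,"x":0,"y":0,"z":0,"hand":0.3},{"ax":0,"ay":0,"az":0,"x":0,"y":0,"z":0,"hand":0.2},{"ax":0,"ay":0,"az":0,"x":0,"y":0,"z":0,"hand":0.2},{"ax":0,"ay":0,"az":0,"x":0,"y":-15,"z":0,"hand":0.2}]' && 
python3 -m inch '[{"ax":0,"ay":0,"az":0,"x":0,"y":-35,"z":0,"hand":0.1},{"ax":0,"ay":0,"az":0,"x":0,"y":-35,"z":0,"hand":0.1},{"ax":0,"ay":0,"az":0,"x":0,"y":-20,"z":0,"hand":0.1},{"ax":0,"ay":0.12,"az":0,"x":0,"y":0,"z":0,"hand":0.1},{"ax":0,"ay":0.12,"az":0,"x":0,"y":0,"z":0,"hand":0.1}]' && 
python3 -m inch '[{"ax":0,"ay":0.12,"az":0,"x":0,"y":0,"z":0,"hand":0.1},{"ax":0,"ay":0.12,"az":0,"x":0,"y":0,"z":0,"hand":0.1},{"ax":0,"ay":0.12,"az":0,"x":0,"y":0,"z":0,"hand":0.1},{"ax":0,"ay":0.12,"az":0,"x":0,"y":0,"z":0,"hand":0.1},{"ax":0,"ay":0.12,"az":0,"x":0,"y":0,"z":0,"hand":0.1}]' && 
python3 -m inch '[{"ax":0,"ay":0.12,"az":0,"x":0,"y":0,"z":0,"hand":0.1},{"ax":0,"ay":0.12,"az":0,"x":0,"y":0,"z":0,"hand":0.1},{"ax":0,"ay":0.12,"az":0,"x":0,"y":0,"z":0,"hand":0.1},{"ax":0,"ay":0.12,"az":0,"x":0,"y":0,"z":0,"hand":0.1},{"ax":0,"ay":0.12,"az":0,"x":0,"y":0,"z":0,"hand":0.1}]' && 
python3 -m inch '[{"ax":0,"ay":0.12,"az":0,"x":0,"y":0,"z":0,"hand":0.1},{"ax":0,"ay":0,"az":0,"x":0,"y":0,"z":0,"hand":0.1}]' && python3 - <<'E'
from h import *
s,T=pose(); m=np.array([.4355,-.2268,.230]); print((1000*T[:3,:3].T@(m-T[:3,3])).round(1),"head",np.arctan2(T[1,0],T[0,0])+np.pi/2)
E
```

```text
time: 7.15
eef_pos: [0.6445, -0.3035, 0.1996]
tcp_rot: [-0.703, -0.054, 0.057, 0.706]
contact_force: [-0.5, -0.7, -2.2]
opening: 0.4
time: 7.57
eef_pos: [0.6472, -0.3051, 0.2985]
tcp_rot: [0.708, -0.029, 0.034, -0.705]
contact_force: [-0.5, 0.2, -0.8]
opening: 0.447
time: 7.98
eef_pos: [0.6463, -0.3045, 0.2947]
tcp_rot: [0.666, -0.238, 0.239, -0.665]
contact_force: [0.8, -0.3, -0.3]
opening: 0.453
time: 8.4
eef_pos: [0.6463, -0.3045, 0.2947]
tcp_rot: [-0.565, 0.424, -0.425, 0.565]
contact_force: [0.1, -0.1, 0.3]
opening: 0.45
time: 8.57
eef_pos: [0.6463, -0.3045, 0.2947]
tcp_rot: [-0.54, 0.456, -0.458, 0.54]
contact_force: [-0.0, 0.4, -0.2]
opening: 0.448
[-111.5   64.2 -195.2] head 0.16578927304358082
```

```bash
python3 -m inch '[{"ax":0,"ay":0,"az":0,"x":-18,"y":0,"z":-32,"hand":0.1},{"ax":0,"ay":0,"az":0,"x":-18,"y":0,"z":-32,"hand":0.1},{"ax":0,"ay":0,"az":0,"x":-19,"y":0,"z":-33,"hand":0.1},{"ax":0,"ay":0,"az":0,"x":-19,"y":0,"z":-33,"hand":0.1},{"ax":0,"ay":0,"az":0,"x":-19,"y":0,"z":-33,"hand":0.1}]' &&
python3 -m inch '[{"ax":0,"ay":0,"az":0,"x":-18,"y":0,"z":-32,"hand":0.1},{"ax":0,"ay":0.016,"az":0,"x":0,"y":30,"z":0,"hand":0.1},{"ax":0,"ay":0,"az":0,"x":0,"y":30,"z":0,"hand":0.1},{"ax":0,"ay":0,"az":0,"x":0,"y":0,"z":0,"hand":0.1},{"ax":0,"ay":0,"az":0,"x":0,"y":0,"z":0,"hand":0.1}]' && python3 - <<'E'
from h import *
s,T=pose(); m=np.array([.4355,-.2268,.150]); print((1000*T[:3,:3].T@(m-T[:3,3])).round(1),"head",np.arctan2(T[1,0],T[0,0])+np.pi/2)
E
```

```text
time: 8.98
eef_pos: [0.4685, -0.2393, 0.2937]
tcp_rot: [0.541, -0.455, 0.456, -0.541]
contact_force: [-0.6, -0.1, 0.7]
opening: 0.447
time: 9.4
eef_pos: [0.4347, -0.227, 0.2325]
tcp_rot: [0.537, -0.461, 0.459, -0.537]
contact_force: [1.5, -1.2, 0.7]
opening: 0.447
[ 0.1 82.5  1. ] head 0.15374339610713084
```

```bash
python3 -m inch '[{"ax":0,"ay":0.003,"az":0,"x":0,"y":34,"z":0,"hand":0.1},{"ax":0,"ay":0,"az":0,"x":0,"y":32,"z":0,"hand":0.1},{"ax":0,"ay":0,"az":0,"x":0,"y":16,"z":0,"hand":0.1},{"ax":0,"ay":0,"az":0,"x":0,"y":0,"z":0,"hand":1},{"ax":0,"ay":0,"az":0,"x":0,"y":0,"z":0,"hand":1}]' 40 &&
python3 -m inch '[{"ax":0,"ay":0,"az":0,"x":0,"y":0,"z":0,"hand":1},{"ax":0,"ay":0,"az":0,"x":0,"y":0,"z":0,"hand":1},{"ax":0,"ay":0,"az":0,"x":0,"y":0,"z":0,"hand":1}]' 40 && python3 - <<'E'
from h import *
s,T=pose(); m=np.array([.4355,-.2268,.106]); print("hole in tool",(1000*T[:3,:3].T@(m-T[:3,3])).round(1))
E
python3 -m inch '[{"ax":0,"ay":0,"az":0,"x":0,"y":-15,"z":0,"hand":1},{"ax":0,"ay":0,"az":0,"x":0,"y":-36,"z":0,"hand":1},{"ax":0,"ay":0,"az":0,"x":0,"y":-40,"z":0,"hand":1},{"ax":0,"ay":0,"az":0,"x":0,"y":-40,"z":0,"hand":1},{"ax":0,"ay":0,"az":0,"x":0,"y":-40,"z":0,"hand":1}]' 40 &&
python3 -m inch '[{"ax":0,"ay":-0.12,"az":0,"x":0,"y":0,"z":0,"hand":1},{"ax":0,"ay":-0.12,"az":0,"x":0,"y":0,"z":0,"hand":1},{"ax":0,"ay":-0.12,"az":0,"x":0,"y":0,"z":0,"hand":1},{"ax":0,"ay":-0.12,"az":0,"x":0,"y":0,"z":0,"hand":1},{"ax":0,"ay":-0.12,"az":0,"x":0,"y":0,"z":0,"hand":1}]' &&
python3 -m inch '[{"ax":0,"ay":-0.12,"az":0,"x":0,"y":0,"z":0,"hand":1},{"ax":0,"ay":-0.12,"az":0,"x":0,"y":0,"z":0,"hand":1},{"ax":0,"ay":-0.12,"az":0,"x":0,"y":0,"z":0,"hand":1},{"ax":0,"ay":-0.12,"az":0,"x":0,"y":0,"z":0,"hand":1},{"ax":0,"ay":-0.12,"az":0,"x":0,"y":0,"z":0,"hand":1}]' &&
python3 -m inch '[{"ax":0,"ay":-0.12,"az":0,"x":0,"y":0,"z":0,"hand":1},{"ax":0,"ay":-0.12,"az":0,"x":0,"y":0,"z":0,"hand":1},{"ax":0,"ay":-0.12,"az":0,"x":0,"y":0,"z":0,"hand":1},{"ax":0,"ay":-0.015,"az":0,"x":0,"y":0,"z":0,"hand":1},{"ax":0,"ay":0,"az":0,"x":0,"y":0,"z":0,"hand":1}]' &&
python3 - <<'E'
from h import *
s,T=pose(); print("head",np.arctan2(T[1,0],T[0,0]),s["eef_pos"],s["opening"]*85)
E
```

```text
time: 9.82
eef_pos: [0.4363, -0.2282, 0.1522]
tcp_rot: [-0.536, 0.461, -0.461, 0.536]
contact_force: [0.6, -0.5, 0.1]
opening: 0.179
time: 10.07
eef_pos: [0.4364, -0.2281, 0.1528]
tcp_rot: [-0.536, 0.46, -0.462, 0.536]
contact_force: [0.9, 1.2, 2.4]
opening: 0.122
hole in tool [-1.5 46.8 -0.8]
time: 10.48
eef_pos: [0.4352, -0.2276, 0.3249]
tcp_rot: [0.536, -0.461, 0.462, -0.536]
contact_force: [1.0, -0.7, -0.8]
opening: 0.125
time: 10.9
eef_pos: [0.4355, -0.2278, 0.3232]
tcp_rot: [0.649, -0.28, 0.281, -0.649]
contact_force: [-0.2, -0.5, -1.2]
opening: 0.121
time: 11.32
eef_pos: [0.4355, -0.2278, 0.3231]
tcp_rot: [0.704, -0.075, 0.077, -0.702]
contact_force: [-0.3, -0.6, -1.2]
opening: 0.126
time: 11.73
eef_pos: [0.4355, -0.2277, 0.3228]
tcp_rot: [0.706, 0.054, -0.053, -0.705]
contact_force: [-0.0, -0.5, -0.7]
opening: 0.13
head 0.150890813329871 [ 0.43550123 -0.22771583  0.32278732] 11.09143381426342
```

```bash
python3 - <<'E'
from h import *
s,T=pose(); m=np.array([.5543,-.1382,.199]); print((1000*T[:3,:3].T@(m-T[:3,3])).round(1))
E
```

```text
[130.8 123.8  70.8]
```

```bash
python3 -m inch '[{"ax":0,"ay":-0.003,"az":0,"x":33,"y":0,"z":18,"hand":1},{"ax":0,"ay":0,"az":0,"x":33,"y":0,"z":18,"hand":1},{"ax":0,"ay":0,"az":0,"x":33,"y":0,"z":18,"hand":1},{"ax":0,"ay":0,"az":0,"x":31,"y":0,"z":17,"hand":1},{"ax":0,"ay":0,"az":0,"x":0,"y":20,"z":0,"hand":1}]' &&
python3 -m inch '[{"ax":0,"ay":0,"az":0,"x":0,"y":35,"z":0,"hand":1},{"ax":0,"ay":0,"az":0,"x":0,"y":35,"z":0,"hand":1},{"ax":0,"ay":0,"az":0,"x":0,"y":34,"z":0,"hand":1},{"ax":0,"ay":0,"az":0,"x":0,"y":0,"z":0,"hand":1},{"ax":0,"ay":0,"az":0,"x":0,"y":0,"z":0,"hand":1}]' &&
python3 - <<'E'
from h import *
s,T=pose(); m=np.array([.5543,-.1382,.199]); print((1000*T[:3,:3].T@(m-T[:3,3])).round(1),np.arctan2(T[1,0],T[0,0]))
E
```

```text
time: 12.15
eef_pos: [0.5582, -0.1346, 0.3068]
tcp_rot: [0.706, 0.06, -0.052, -0.704]
contact_force: [-0.8, -0.6, -0.3]
opening: 0.126
time: 12.57
eef_pos: [0.5517, -0.1368, 0.1962]
tcp_rot: [-0.704, -0.053, 0.056, 0.706]
contact_force: [0.4, 0.1, -0.0]
opening: 0.127
[ 2.3 -2.8 -1.8] 0.1544393835802212
```

```bash
python3 -m inch '[{"ax":0,"ay":0,"az":0,"x":2,"y":-3,"z":-2,"hand":1},{"ax":0,"ay":0,"az":0,"x":10,"y":0,"z":0,"hand":1},{"ax":0,"ay":0,"az":0,"x":10,"y":0,"z":0,"hand":1},{"ax":0,"ay":0,"az":0,"x":8,"y":0,"z":0,"hand":1},{"ax":0,"ay":0,"az":0,"x":6,"y":0,"z":0,"hand":1}]' && python3 -m inch '[{"ax":0,"ay":0,"az":0,"x":6,"y":0,"z":0,"hand":1},{"ax":0,"ay":0,"az":0,"x":6,"y":0,"z":0,"hand":1},{"ax":0,"ay":0,"az":0,"x":5,"y":0,"z":0,"hand":1},{"ax":0,"ay":0,"az":0,"x":0,"y":0,"z":0,"hand":1}]'
```

```text
time: 12.98
eef_pos: [0.5903, -0.1338, 0.2024]
tcp_rot: [0.705, 0.056, -0.055, -0.705]
contact_force: [-1.2, -0.2, -1.1]
opening: 0.128
time: 13.32
eef_pos: [0.6064, -0.1308, 0.2008]
tcp_rot: [-0.705, -0.055, 0.055, 0.705]
contact_force: [-0.2, -1.0, -0.8]
opening: 0.124
```

```bash
python3 -m inch '[{"ax":0,"ay":0,"az":0,"x":6,"y":0,"z":0,"hand":1},{"ax":0,"ay":0,"az":0,"x":8,"y":0,"z":0,"hand":1},{"ax":0,"ay":0,"az":0,"x":0,"y":5,"z":0,"hand":1},{"ax":0,"ay":0,"az":0,"x":0,"y":5,"z":0,"hand":1},{"ax":0,"ay":0,"az":0,"x":0,"y":0,"z":0,"hand":1}]' && python3 -m inch '[{"ax":0,"ay":0,"az":0,"x":0,"y":1,"z":0,"hand":0.5},{"ax":0,"ay":0,"az":0,"x":0,"y":0,"z":0,"hand":0.3},{"ax":0,"ay":0,"az":0,"x":0,"y":0,"z":0,"hand":0.2},{"ax":0,"ay":0,"az":0,"x":0,"y":0,"z":0,"hand":0.2},{"ax":0,"ay":0,"az":0,"x":0,"y":-15,"z":0,"hand":0.2}]' && 
python3 -m inch '[{"ax":0,"ay":0,"az":0,"x":0,"y":-35,"z":0,"hand":0.1},{"ax":0,"ay":0,"az":0,"x":0,"y":-35,"z":0,"hand":-1},{"ax":0,"ay":0,"az":0,"x":0,"y":-35,"z":0,"hand":-1},{"ax":0,"ay":0,"az":0,"x":-30,"y":0,"z":25,"hand":-1},{"ax":0,"ay":0,"az":0,"x":-30,"y":0,"z":25,"hand":-1}]' && 
python3 -m inch '[{"ax":0,"ay":0,"az":0,"x":-30,"y":0,"z":25,"hand":-1},{"ax":0,"ay":0,"az":0,"x":-30,"y":0,"z":25,"hand":-1},{"ax":0,"ay":0,"az":0,"x":-30,"y":0,"z":25,"hand":-1},{"ax":0,"ay":0,"az":0,"x":-20,"y":0,"z":30,"hand":-1},{"ax":0,"ay":0,"az":0,"x":0,"y":0,"z":30,"hand":-1}]' && python3 - <<'E'
from h import *
s,T=pose(); print(T.round(3).tolist(),s["qpos"].round(2))
a=read_camera("side")["img"][170:290,320:460,::-1]; b=read_camera("wrist")["img"][:,:,::-1]
cv2.imwrite("pics/chk.png",np.hstack([cv2.resize(a,None,fx=2,fy=2,interpolation=cv2.INTER_CUBIC),np.zeros((240,500,3),np.uint8)])[:, :280]); cv2.imwrite("pics/w3.png",b)
m=np.zeros((400+240,640,3),np.uint8); m[:400]=b; m[400:,:280]=cv2.resize(a,(280,240),interpolation=cv2.INTER_CUBIC); cv2.imwrite("pics/w3m.png",cv2.resize(m,None,fx=.93,fy=.93))
E
```

```text
time: 13.73
eef_pos: [0.6184, -0.1285, 0.1889]
tcp_rot: [-0.704, -0.054, 0.056, 0.705]
contact_force: [-0.1, -0.7, -2.0]
opening: 0.123
time: 14.15
eef_pos: [0.6176, -0.1283, 0.2018]
tcp_rot: [-0.704, -0.053, 0.057, 0.706]
contact_force: [-0.4, -0.5, -1.2]
opening: 0.4
time: 14.57
eef_pos: [0.5537, -0.0897, 0.314]
tcp_rot: [0.706, 0.057, -0.052, -0.704]
contact_force: [0.3, -0.3, 0.6]
opening: 0.987
time: 14.98
eef_pos: [0.4197, 0.028, 0.3103]
tcp_rot: [0.705, 0.055, -0.054, -0.705]
contact_force: [0.6, -0.5, -0.5]
opening: 0.997
[[0.988, 0.001, -0.153, 0.42], [0.153, -0.001, 0.988, 0.028], [0.001, -1.0, -0.001, 0.31], [0.0, 0.0, 0.0, 1.0]] [-0.18 -0.36  2.08 -0.    1.42 -0.33]
```

View pics/w3m.png

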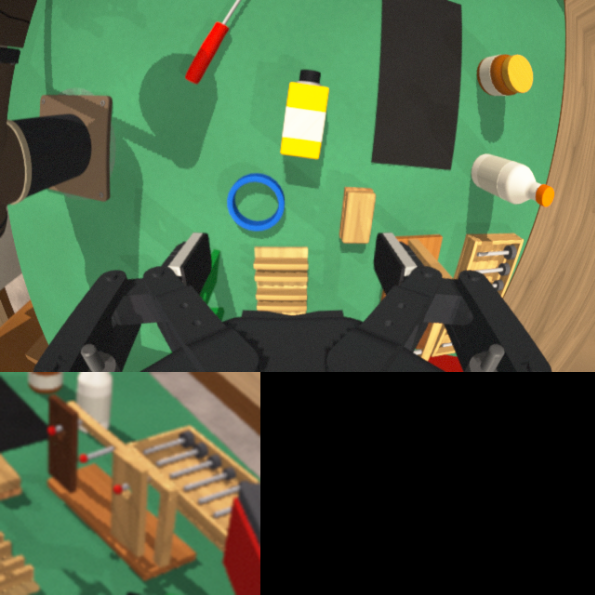

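Both boards hang on their pegs: dark on peg2, pale on peg0. The wrist view shows the yellow tin at about (305,118) in the scaled picture with its cap up. Now I measure the yellow tin and the mat accurately.

```bash
cat >> h.py <<'E'
def rect(mask):
    n,l,st,ce=cv2.connectedComponentsWithStats(cv2.morphologyEx(mask.astype(np.uint8),cv2.MORPH_CLOSE,np.ones((9,9))))
    i=1+st[1:,4].argmax(); cn=max(cv2.findContours((l==i).astype(np.uint8),0,2)[0],key=cv2.contourArea)
    return cn
def quad(c,T,cn,z):
    P=np.array([onz(c,*p,z,T)[:2] for p in cn.reshape(-1,2)]).astype(np.float32)*1000
    r=cv2.minAreaRect(P); return r,cv2.boxPoints(r).round(0).tolist()
E
python3 - <<'E'
from h import *
s,T=pose(); c=read_camera("wrist"); im=c["img"]; hsv=cv2.cvtColor(im,cv2.COLOR_RGB2HSV); H,S,V=[hsv[...,i].astype(int) for i in range(3)]
roi=np.zeros(H.shape,bool); roi[60:190,280:370]=1
m=roi&(((H>22)&(H<34)&(S>150)&(V>170)) | ((S<60)&(V>180)))
print(m.sum()); print("yellow",quad(c,T,rect(m),.054))
roi[:]=0; roi[:200,390:510]=1
m=roi&(V<70)&(S<90); cn=rect(m); print("mat px",cv2.boundingRect(cn)); print(quad(c,T,cn,.002))
roi[:]=0; roi[60:100,300:360]=1; m=roi&(V<60); ys,xs=np.nonzero(m); print("cap",onz(c,xs.mean(),ys.mean(),.03,T).round(3))
E
```

```text
3352
yellow (((425.548583984375, 90.18960571289062), (54.372314453125, 101.91095733642578), 1.084059238433838), [[397.0, 141.0], [399.0, 39.0], [454.0, 40.0], [452.0, 142.0]])
mat px (399, 0, 97, 181)
(((603.6682739257812, 199.84593200683594), (148.17112731933594, 302.9761657714844), 5.4807024002075195), [[515.0, 344.0], [544.0, 42.0], [692.0, 56.0], [663.0, 358.0]])
cap [0.424 0.153 0.03 ]
```

```bash
python3 -m inch '[{"ax":0,"ay":0.12,"az":0,"x":0,"y":0,"z":30,"hand":-1},{"ax":0,"ay":0.014,"az":0,"x":0,"y":0,"z":30,"hand":-1},{"ax":-0.12,"ay":0,"az":0,"x":0,"y":0,"z":30,"hand":-1},{"ax":-0.12,"ay":0,"az":0,"x":0,"y":0,"z":0,"hand":-1},{"ax":-0.12,"ay":0,"az":0,"x":0,"y":0,"z":0,"hand":-1}]' && python3 -m inch '[{"ax":-0.12,"ay":0,"az":0,"x":0,"y":0,"z":0,"hand":-1},{"ax":-0.04,"ay":0,"az":0,"x":0,"y":0,"z":0,"hand":-1},{"ax":0,"ay":0,"az":0,"x":0,"y":0,"z":0,"hand":-1}]' && python3 - <<'E'
from h import *
s,T=pose(); print(T.round(3).tolist(),s["qpos"].round(2))
d=T[:3,1]; G=np.array([.4253,.1002,.030]); t=G+.008*d
for b in(.13,0): print(b,(1000*T[:3,:3].T@(t-b*d-T[:3,3])).round(1))
E
```

```text
time: 15.55
eef_pos: [0.4174, 0.1164, 0.3113]
tcp_rot: [0.824, 0.012, -0.006, -0.567]
contact_force: [0.5, -0.5, -0.4]
opening: 1.003
time: 15.8
eef_pos: [0.4165, 0.1167, 0.3086]
tcp_rot: [0.865, 0.011, -0.008, -0.501]
contact_force: [-0.8, 0.6, -0.5]
opening: 1.0
[[1.0, 0.011, -0.026, 0.417], [0.028, -0.498, 0.867, 0.117], [-0.003, -0.867, -0.498, 0.309], [0.0, 0.0, 0.0, 1.0]] [ 0.3  -0.19  2.01 -0.5   1.49  0.36]
0.13 [  9.2 127.9 124.2]
0 [  9.2 257.9 124.2]
```

```bash
python3 -m inch '[{"ax":0,"ay":0,"az":0,"x":2,"y":25,"z":25,"hand":-1},{"ax":0,"ay":0,"az":0,"x":2,"y":25,"z":25,"hand":-1},{"ax":0,"ay":0,"az":0,"x":2,"y":26,"z":25,"hand":-1},{"ax":0,"ay":0,"az":0,"x":2,"y":26,"z":25,"hand":-1},{"ax":0,"ay":0,"az":0,"x":1,"y":26,"z":24,"hand":-1}]' && python3 -m inch '[{"ax":0,"ay":0,"az":0,"x":0,"y":30,"z":0,"hand":-1},{"ax":0,"ay":0,"az":0,"x":0,"y":0,"z":0,"hand":-1},{"ax":0,"ay":0,"az":0,"x":0,"y":0,"z":0,"hand":-1}]'  && python3 - <<'E'
from h import *
s,T=pose()
d=T[:3,1]; G=np.array([.4253,.1002,.030]); t=G+.008*d
print((1000*T[:3,:3].T@(t-T[:3,3])).round(1),T.round(3).tolist(),s["qpos"].round(2))
E
```

```text
time: 16.22
eef_pos: [0.4253, 0.1599, 0.1362]
tcp_rot: [0.865, 0.011, -0.005, -0.502]
contact_force: [0.3, 0.0, -0.4]
opening: 0.996
time: 16.47
eef_pos: [0.4242, 0.1441, 0.1104]
tcp_rot: [0.865, 0.009, -0.007, -0.501]
contact_force: [1.1, -0.3, 0.7]
opening: 1.0
[ 0.3 99.6  1.9] [[1.0, 0.009, -0.022, 0.424], [0.024, -0.497, 0.867, 0.144], [-0.003, -0.867, -0.497, 0.11], [0.0, 0.0, 0.0, 1.0]] [ 0.35  0.1   2.12 -0.54  1.16  0.61]
```

```bash
python3 -m inch '[{"ax":0,"ay":0,"az":0,"x":1,"y":35,"z":2,"hand":-1},{"ax":0,"ay":0,"az":0,"x":0,"y":35,"z":0,"hand":-1},{"ax":0,"ay":0,"az":0,"x":0,"y":20,"z":0,"hand":-1},{"ax":0,"ay":0,"az":0,"x":0,"y":9,"z":0,"hand":-1},{"ax":0,"ay":0,"az":0,"x":0,"y":0,"z":0,"hand":-1}]' && python3 -m inch '[{"ax":0,"ay":0,"az":0,"x":0,"y":0,"z":0,"hand":1},{"ax":0,"ay":0,"az":0,"x":0,"y":0,"z":0,"hand":1},{"ax":0,"ay":0,"az":0,"x":0,"y":0,"z":0,"hand":1},{"ax":0,"ay":0,"az":0,"x":0,"y":0,"z":0,"hand":1},{"ax":0,"ay":0,"az":0,"x":0,"y":0,"z":0,"hand":1}]' 70
```

```text
time: 16.88
eef_pos: [0.4275, 0.0972, 0.0248]
tcp_rot: [0.865, 0.01, -0.006, -0.502]
contact_force: [-0.6, 0.3, -0.1]
opening: 0.998
time: 17.3
eef_pos: [0.4288, 0.0991, 0.0265]
tcp_rot: [0.865, 0.013, -0.005, -0.502]
contact_force: [0.0, 2.0, 6.5]
opening: 0.624
```

```bash
python3 -m inch '[{"ax":0,"ay":0,"az":0,"x":0,"y":-17,"z":-10,"hand":1},{"ax":0,"ay":0,"az":0,"x":0,"y":-34,"z":-20,"hand":1},{"ax":0,"ay":0,"az":0,"x":0,"y":-34,"z":-20,"hand":1},{"ax":0,"ay":0,"az":0,"x":0,"y":-34,"z":-20,"hand":1},{"ax":0,"ay":0,"az":0,"x":0,"y":-34,"z":-20,"hand":1}]' 70 && python3 -m inch '[{"ax":0,"ay":0,"az":0,"x":0,"y":-34,"z":-20,"hand":1},{"ax":0,"ay":0.106,"az":0.061,"x":0,"y":0,"z":0,"hand":1},{"ax":0,"ay":0.106,"az":0.061,"x":0,"y":0,"z":0,"hand":1},{"ax":0,"ay":0.106,"az":0.061,"x":0,"y":0,"z":0,"hand":1},{"ax":0,"ay":0.106,"az":0.061,"x":0,"y":0,"z":0,"hand":1}]' && python3 -m inch '[{"ax":0,"ay":0.106,"az":0.061,"x":0,"y":0,"z":0,"hand":1},{"ax":0,"ay":0.106,"az":0.061,"x":0,"y":0,"z":0,"hand":1},{"ax":0,"ay":0.106,"az":0.061,"x":0,"y":0,"z":0,"hand":1},{"ax":0,"ay":0.106,"az":0.061,"x":0,"y":0,"z":0,"hand":1},{"ax":0,"ay":0.106,"az":0.061,"x":0,"y":0,"z":0,"hand":1}]' && python3 -m inch '[{"ax":0,"ay":0.106,"az":0.061,"x":0,"y":0,"z":0,"hand":1},{"ax":0,"ay":0,"az":0,"x":0,"y":0,"z":0,"hand":1}]' && python3 - <<'E'
from h import *
s,T=pose(); print(T.round(3).tolist(),s["qpos"].round(2),s["opening"])
print((1000*T[:3,:3].T@(np.array([.62,.14,.26])-T[:3,3])).round(1))
E
```

```text
time: 17.72
eef_pos: [0.4258, 0.0963, 0.2033]
tcp_rot: [0.865, 0.012, -0.007, -0.502]
contact_force: [0.7, -0.3, -2.5]
opening: 0.619
time: 18.13
eef_pos: [0.4264, 0.0963, 0.2414]
tcp_rot: [0.841, -0.201, 0.116, -0.488]
contact_force: [-0.7, 0.4, -2.6]
opening: 0.623
time: 18.55
eef_pos: [0.4267, 0.096, 0.2409]
tcp_rot: [0.742, -0.445, 0.257, -0.431]
contact_force: [-0.6, -1.2, -2.4]
opening: 0.621
time: 18.72
eef_pos: [0.4271, 0.0948, 0.2409]
tcp_rot: [0.714, -0.489, 0.282, -0.414]
contact_force: [-0.0, 0.4, -2.5]
opening: 0.625
[[0.362, -0.464, 0.808, 0.427], [-0.932, -0.179, 0.315, 0.095], [-0.002, -0.867, -0.498, 0.241], [0.0, 0.0, 0.0, 1.0]] [ 0.07  0.05  1.9  -0.15  1.68  1.29] 0.6248203141785106
[  27.7 -114.2  160.6]
```

```bash
python3 -m inch '[{"ax":0,"ay":0,"az":0,"x":6,"y":-23,"z":32,"hand":1},{"ax":0,"ay":0,"az":0,"x":6,"y":-23,"z":32,"hand":1},{"ax":0,"ay":0,"az":0,"x":6,"y":-23,"z":32,"hand":1},{"ax":0,"ay":0,"az":0,"x":5,"y":-23,"z":32,"hand":1},{"ax":0,"ay":0,"az":0,"x":5,"y":-23,"z":32,"hand":1}]' 70 && python3 -m inch '[{"ax":0.12,"ay":0,"az":0,"x":0,"y":0,"z":0,"hand":1},{"ax":0.12,"ay":0,"az":0,"x":0,"y":0,"z":0,"hand":1},{"ax":0.12,"ay":0,"az":0,"x":0,"y":0,"z":0,"hand":1},{"ax":0.12,"ay":0,"az":0,"x":0,"y":0,"z":0,"hand":1},{"ax":0.12,"ay":0,"az":0,"x":0,"y":0,"z":0,"hand":1}]' && python3 -m inch '[{"ax":0.12,"ay":0,"az":0,"x":0,"y":0,"z":0,"hand":1},{"ax":0.12,"ay":0,"az":0,"x":0,"y":0,"z":0,"hand":1},{"ax":0.12,"ay":0,"az":0,"x":0,"y":0,"z":0,"hand":1},{"ax":0.12,"ay":0,"az":0,"x":0,"y":0,"z":0,"hand":1},{"ax":0.12,"ay":0,"az":0,"x":0,"y":0,"z":0,"hand":1}]' && python3 -m inch '[{"ax":0.12,"ay":0,"az":0,"x":0,"y":0,"z":0,"hand":1},{"ax":0.12,"ay":0,"az":0,"x":0,"y":0,"z":0,"hand":1},{"ax":0.12,"ay":0,"az":0,"x":0,"y":0,"z":0,"hand":1},{"ax":0.011,"ay":0,"az":0,"x":0,"y":0,"z":0,"hand":1},{"ax":0,"ay":0,"az":0,"x":0,"y":0,"z":0,"hand":1}]' && python3 - <<'E'
from h import *
s,T=pose(); print(T.round(3).tolist(),s["qpos"].round(2),s["opening"],"elev",np.arcsin(-T[2,1]),"want .524; roll",T[2,0])
E
```

```text
time: 19.13
eef_pos: [0.6207, 0.1421, 0.261]
tcp_rot: [0.716, -0.487, 0.28, -0.415]
contact_force: [0.6, -0.5, -1.1]
opening: 0.622
time: 19.55
eef_pos: [0.6196, 0.1418, 0.2613]
tcp_rot: [-0.56, 0.38, -0.413, 0.609]
contact_force: [0.6, 0.0, -1.9]
opening: 0.622
time: 19.97
eef_pos: [0.6183, 0.1416, 0.2615]
tcp_rot: [-0.356, 0.241, -0.508, 0.747]
contact_force: [0.2, 1.3, -2.5]
opening: 0.621
time: 20.38
eef_pos: [0.6175, 0.1461, 0.259]
tcp_rot: [-0.26, 0.179, -0.526, 0.79]
contact_force: [1.2, 0.4, -1.4]
opening: 0.627
[[0.383, 0.737, 0.556, 0.618], [-0.924, 0.312, 0.222, 0.146], [-0.01, -0.599, 0.801, 0.259], [0.0, 0.0, 0.0, 1.0]] [-0.07 -0.15  2.19  1.04  0.43  0.29] 0.6267351552246323 elev 0.6420366571269782 want .524; roll -0.010132996618696877
```

q5 is close to its limit because the tool is collinear with the forearm, so some of the turn was clipped. I yaw the tool to the left to get away from that singularity.

```bash
python3 -m inch '[{"ax":0,"ay":-0.07,"az":0.094,"x":0,"y":0,"z":0,"hand":1},{"ax":0,"ay":-0.07,"az":0.094,"x":0,"y":0,"z":0,"hand":1},{"ax":0,"ay":-0.07,"az":0.094,"x":0,"y":0,"z":0,"hand":1},{"ax":0,"ay":-0.07,"az":0.094,"x":0,"y":0,"z":0,"hand":1},{"ax":0,"ay":-0.07,"az":0.094,"x":0,"y":0,"z":0,"hand":1}]' 70 && python3 -m inch '[{"ax":0,"ay":-0.07,"az":0.094,"x":0,"y":0,"z":0,"hand":1},{"ax":0.118,"ay":0,"az":0,"x":0,"y":0,"z":0,"hand":1},{"ax":0,"ay":0,"az":0,"x":0,"y":0,"z":0,"hand":1},{"ax":0,"ay":0,"az":0,"x":0,"y":0,"z":0,"hand":1}]' && cat >> h.py <<'E'
def upfix(T,elev):
    # rotation vector (tool) that brings tool x level and tool pointing 'elev' below level, heading kept
    d=T[:3,1]; h=np.arctan2(d[1],d[0]); y=np.array([np.cos(h)*np.cos(elev),np.sin(h)*np.cos(elev),-np.sin(elev)])
    x=np.cross(y,[0,0,1]); x/=np.linalg.norm(x); x=x*np.sign(x@T[:3,0]); M=np.c_[x,y,np.cross(x,y)]
    return R.from_matrix(T[:3,:3].T@M).as_rotvec(),h
E
python3 - <<'E'
from h import *
s,T=pose(); print(T.round(3).tolist(),s["qpos"].round(2),upfix(T,.524))
E
```

```text
time: 20.8
eef_pos: [0.6189, 0.1453, 0.2613]
tcp_rot: [-0.298, 0.093, -0.274, 0.91]
contact_force: [0.2, 0.7, -1.5]
opening: 0.622
time: 21.13
eef_pos: [0.6186, 0.1452, 0.2591]
tcp_rot: [-0.248, 0.066, -0.227, 0.939]
contact_force: [-0.1, 0.6, -1.7]
opening: 0.624
[[0.888, 0.394, 0.236, 0.619], [-0.459, 0.774, 0.436, 0.145], [-0.01, -0.496, 0.868, 0.259], [0.0, 0.0, 0.0, 1.0]] [-0.27  0.07  2.03  1.19  1.16 -0.38] (array([-5.00632581e-03, -1.19796115e-02, -2.99873405e-05]), np.float64(1.0993398043787557))
```

```bash
python3 -m inch '[{"ax":-0.005,"ay":-0.012,"az":0,"x":-1,"y":17,"z":-33,"hand":1},{"ax":0,"ay":0,"az":0,"x":-1,"y":17,"z":-33,"hand":1},{"ax":0,"ay":0,"az":0,"x":-1,"y":17,"z":-33,"hand":1},{"ax":0,"ay":0,"az":0,"x":-1,"y":17,"z":-33,"hand":1},{"ax":0,"ay":0,"az":0,"x":-1,"y":16,"z":-27,"hand":1}]' && python3 -m inch '[{"ax":0,"ay":0,"az":0,"x":0,"y":0,"z":0,"hand":1},{"ax":0,"ay":0,"az":0,"x":0,"y":0,"z":0,"hand":1}]' && python3 - <<'E'
from h import *
s,T=pose(); print(T.round(3).tolist(),s["qpos"].round(2),upfix(T,.522))
print((1000*T[:3,:3].T@(np.array([.609,.14,.063])-T[:3,3])).round(1))
a=read_camera("scene")["img"][100:300,250:450,::-1]; b=read_camera("side")["img"][100:300,200:400,::-1]
cv2.imwrite("pics/pl.png",cv2.resize(np.hstack([a,b]),None,fx=2,fy=2,interpolation=cv2.INTER_CUBIC))
E
```

```text
time: 21.55
eef_pos: [0.6118, 0.1432, 0.0797]
tcp_rot: [-0.252, 0.059, -0.225, 0.939]
contact_force: [-0.2, -0.8, -2.5]
opening: 0.622
time: 21.72
eef_pos: [0.6115, 0.1436, 0.0806]
tcp_rot: [-0.25, 0.06, -0.225, 0.94]
contact_force: [0.2, -0.1, -1.7]
opening: 0.625
[[0.891, 0.393, 0.226, 0.612], [-0.453, 0.774, 0.443, 0.144], [-0.001, -0.497, 0.868, 0.081], [0.0, 0.0, 0.0, 1.0]] [-0.27  0.37  2.08  1.35  1.06 -0.77] (array([-1.59027620e-03, -1.18086962e-03, -9.38954737e-07]), np.float64(1.1011984454235857))
[ -0.6   5.  -17.4]
```

View pics/pl.png

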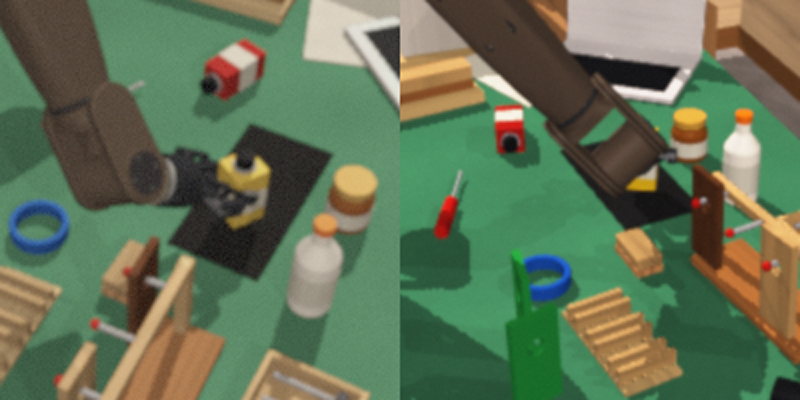

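The yellow tin is upright over the mat at (245,190) in the left half. I lower it.

```bash
python3 -m inch '[{"ax":0,"ay":0,"az":0,"x":0,"y":3,"z":-8,"hand":1},{"ax":0,"ay":0,"az":0,"x":0,"y":3,"z":-7,"hand":1},{"ax":0,"ay":0,"az":0,"x":0,"y":0,"z":0,"hand":1},{"ax":0,"ay":0,"az":0,"x":0,"y":0,"z":0,"hand":1}]' && python3 -m inch '[{"ax":0,"ay":0,"az":0,"x":0,"y":1,"z":-2,"hand":1},{"ax":0,"ay":0,"az":0,"x":0,"y":0,"z":0,"hand":1}]'
```

```text
time: 22.15
eef_pos: [0.6116, 0.1403, 0.0657]
tcp_rot: [-0.25, 0.059, -0.226, 0.94]
contact_force: [0.4, -0.2, -2.2]
opening: 0.623
time: 22.32
eef_pos: [0.6116, 0.1402, 0.0633]
tcp_rot: [-0.25, 0.059, -0.226, 0.94]
contact_force: [-0.5, -1.6, -1.3]
opening: 0.625
```

```bash
python3 -m inch '[{"ax":0,"ay":0,"az":0,"x":0,"y":0.5,"z":-1,"hand":1},{"ax":0,"ay":0,"az":0,"x":0,"y":0,"z":0,"hand":1}]'; python3 -m inch '[{"ax":0,"ay":0,"az":0,"x":0,"y":0.5,"z":-1,"hand":1},{"ax":0,"ay":0,"az":0,"x":0,"y":0,"z":0,"hand":1}]';python3 -m inch '[{"ax":0,"ay":0,"az":0,"x":0,"y":0.5,"z":-1,"hand":1},{"ax":0,"ay":0,"az":0,"x":0,"y":0,"z":0,"hand":1}]'
```

```text
time: 22.48
eef_pos: [0.6115, 0.1402, 0.0621]
tcp_rot: [-0.25, 0.059, -0.226, 0.94]
contact_force: [-1.0, 0.1, -2.8]
opening: 0.625
time: 22.65
eef_pos: [0.6117, 0.1402, 0.0612]
tcp_rot: [-0.249, 0.059, -0.227, 0.94]
contact_force: [0.3, -0.3, -1.8]
opening: 0.628
time: 22.82
eef_pos: [0.6118, 0.1402, 0.0612]
tcp_rot: [-0.248, 0.058, -0.226, 0.94]
contact_force: [-3.4, -1.6, 5.1]
opening: 0.622
```

Contact is felt, so I release, back off along the tool axis and rise.

```bash
python3 -m inch '[{"ax":0,"ay":0,"az":0,"x":0,"y":0,"z":0,"hand":0},{"ax":0,"ay":0,"az":0,"x":0,"y":0,"z":0,"hand":-0.6},{"ax":0,"ay":0,"az":0,"x":0,"y":0,"z":0,"hand":-1},{"ax":0,"ay":0,"az":0,"x":0,"y":0,"z":0,"hand":-1},{"ax":0,"ay":0,"az":0,"x":0,"y":0,"z":0,"hand":-1}]' && python3 -m inch '[{"ax":0,"ay":0,"az":0,"x":0,"y":-15,"z":0,"hand":-1},{"ax":0,"ay":0,"az":0,"x":0,"y":-30,"z":0,"hand":-1},{"ax":0,"ay":0,"az":0,"x":0,"y":-30,"z":0,"hand":-1},{"ax":0,"ay":0,"az":0,"x":0,"y":-30,"z":5,"hand":-1},{"ax":0,"ay":0,"az":0,"x":0,"y":-15,"z":30,"hand":-1}]' && python3 -m inch '[{"ax":0,"ay":0,"az":0,"x":0,"y":-18,"z":34,"hand":-1},{"ax":0,"ay":0,"az":0,"x":0,"y":-18,"z":34,"hand":-1},{"ax":0,"ay":0,"az":0,"x":0,"y":-18,"z":34,"hand":-1},{"ax":-0.12,"ay":0,"az":0,"x":0,"y":0,"z":0,"hand":-1},{"ax":-0.12,"ay":0,"az":0,"x":0,"y":0,"z":0,"hand":-1}]' && python3 -m inch '[{"ax":-0.12,"ay":0,"az":0,"x":0,"y":0,"z":0,"hand":-1},{"ax":-0.12,"ay":0,"az":0,"x":0,"y":0,"z":0,"hand":-1},{"ax":-0.12,"ay":0,"az":0,"x":0,"y":0,"z":0,"hand":-1},{"ax":-0.12,"ay":0,"az":0,"x":0,"y":0,"z":0,"hand":-1},{"ax":-0.12,"ay":0,"az":0,"x":0,"y":0,"z":0,"hand":-1}]' && python3 -m inch '[{"ax":-0.12,"ay":0,"az":0,"x":0,"y":0,"z":0,"hand":-1},{"ax":-0.08,"ay":0,"az":0,"x":0,"y":0,"z":0,"hand":-1},{"ax":0,"ay":0,"az":0,"x":0,"y":0,"z":0,"hand":-1}]' && python3 - <<'E'
from h import *
s,T=pose(); print(T.round(3).tolist(),s["qpos"].round(2))
print((1000*T[:3,:3].T@(np.array([.45,.36,.30])-T[:3,3])).round(1))
E
```

```text
time: 23.23
eef_pos: [0.6116, 0.1401, 0.0598]
tcp_rot: [-0.25, 0.059, -0.227, 0.94]
contact_force: [-0.5, -0.1, -0.2]
opening: 1.004
time: 23.65
eef_pos: [0.5697, 0.0605, 0.1474]
tcp_rot: [-0.25, 0.062, -0.228, 0.939]
contact_force: [0.0, -0.2, -0.1]
opening: 0.999
time: 24.07
eef_pos: [0.5738, 0.065, 0.2676]
tcp_rot: [-0.363, 0.084, -0.22, 0.902]
contact_force: [0.4, 0.4, -0.8]
opening: 1.003
time: 24.48
eef_pos: [0.5735, 0.0661, 0.2664]
tcp_rot: [-0.613, 0.146, -0.184, 0.754]
contact_force: [0.3, 0.7, -0.1]
opening: 0.998
time: 24.73
eef_pos: [0.5738, 0.0684, 0.2654]
tcp_rot: [-0.684, 0.162, -0.166, 0.691]
contact_force: [-1.0, -0.1, -0.2]
opening: 1.0
[[0.892, 0.008, 0.452, 0.574], [-0.452, 0.009, 0.892, 0.068], [0.003, -1.0, 0.011, 0.265], [0.0, 0.0, 0.0, 1.0]] [-0.06  0.05  1.8   0.01  1.28  0.41]
[-242.1  -33.   204.6]
```

```bash
python3 -m inch '[{"ax":-0.011,"ay":0,"az":0,"x":-27,"y":-10,"z":23,"hand":-1},{"ax":0,"ay":0,"az":0,"x":-27,"y":-10,"z":23,"hand":-1},{"ax":0,"ay":0,"az":0,"x":-27,"y":-10,"z":23,"hand":-1},{"ax":0,"ay":0,"az":0,"x":-27,"y":-3,"z":23,"hand":-1},{"ax":0,"ay":0,"az":0,"x":-27,"y":0,"z":23,"hand":-1}]' && python3 -m inch '[{"ax":0,"ay":0,"az":0,"x":-27,"y":0,"z":23,"hand":-1},{"ax":0,"ay":0,"az":0,"x":-27,"y":0,"z":23,"hand":-1},{"ax":0,"ay":0,"az":0,"x":-27,"y":0,"z":23,"hand":-1},{"ax":0,"ay":0,"az":0,"x":-26,"y":0,"z":21,"hand":-1},{"ax":0,"ay":0,"az":0,"x":0,"y":0,"z":0,"hand":-1}]' && python3 -m inch '[{"ax":0,"ay":0,"az":0,"x":0,"y":0,"z":0,"hand":-1},{"ax":0,"ay":0,"az":0,"x":0,"y":0,"z":0,"hand":-1}]'; python3 - <<'E'
from h import *
s,T=pose(); c=read_camera("wrist"); im=c["img"]; cv2.imwrite("pics/w4.png",im[:,:,::-1]); print(T.round(3).tolist(),s["qpos"].round(2))
E
```

```text
time: 25.15
eef_pos: [0.5046, 0.2311, 0.2993]
tcp_rot: [-0.686, 0.164, -0.167, 0.689]
contact_force: [-0.1, -0.3, 0.0]
opening: 1.0
time: 25.57
eef_pos: [0.4479, 0.3626, 0.2975]
tcp_rot: [-0.687, 0.164, -0.164, 0.689]
contact_force: [-0.2, -0.3, 0.7]
opening: 0.999
time: 25.73
eef_pos: [0.4508, 0.3582, 0.2975]
tcp_rot: [-0.687, 0.165, -0.166, 0.688]
contact_force: [-0.8, 0.3, -0.5]
opening: 0.999
[[0.891, 0.002, 0.455, 0.451], [-0.455, 0.0, 0.891, 0.358], [0.002, -1.0, 0.001, 0.298], [0.0, 0.0, 0.0, 1.0]] [ 0.5   0.03  1.77 -0.    1.34  0.97]
```

View pics/w4.png

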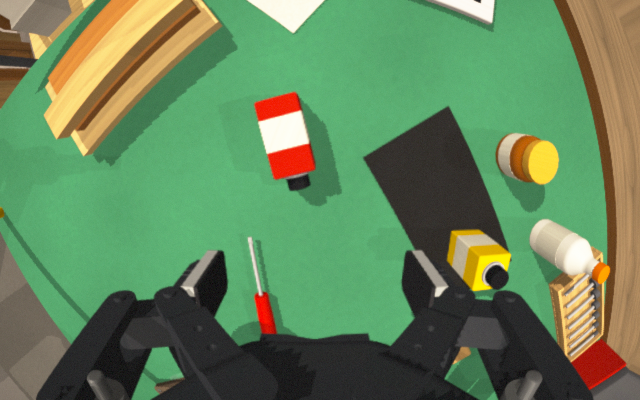

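The wrist view shows the yellow tin standing on the mat at (480,260). The red tin is at (286,136) with its cap at (298,182). I measure the red tin.

```bash
python3 - <<'E'
from h import *
s,T=pose(); c=read_camera("wrist"); im=c["img"]; hsv=cv2.cvtColor(im,cv2.COLOR_RGB2HSV); H,S,V=[hsv[...,i].astype(int) for i in range(3)]
roi=np.zeros(H.shape,bool); roi[80:200,240:330]=1
m=roi&((((H<6)|(H>174))&(S>150)&(V>190)) | ((S<40)&(V>170)))
r,b=quad(c,T,rect(m),.054); print(r,b)
roi[:]=0; roi[172:200,270:330]=1; ys,xs=np.nonzero(roi&(V<60)); cap=onz(c,xs.mean(),ys.mean(),.03,T)[:2]; print("cap",cap)
v=cap-np.array(r[0])/1000; print(np.linalg.norm(v),np.arctan2(v[1],v[0]))
E
```

```text
((438.58111572265625, 416.4121398925781), (97.355224609375, 52.247291564941406), 76.68343353271484) [[402.0, 375.0], [453.0, 363.0], [475.0, 458.0], [424.0, 470.0]]
cap [0.423973   0.35321929]
0.06485933707503339 -1.7979730653987975
```

```bash
for i in 1 2 3 4 5; do python3 -m inch '[{"ax":0,"ay":-0.12,"az":0,"x":0,"y":0,"z":0,"hand":-1},{"ax":0,"ay":-0.12,"az":0,"x":0,"y":0,"z":0,"hand":-1},{"ax":0,"ay":-0.12,"az":0,"x":0,"y":0,"z":0,"hand":-1},{"ax":0,"ay":-0.12,"az":0,"x":0,"y":0,"z":0,"hand":-1},{"ax":0,"ay":-0.12,"az":0,"x":0,"y":0,"z":0,"hand":-1}]' >/dev/null; done; python3 -m inch '[{"ax":0,"ay":-0.12,"az":0,"x":0,"y":0,"z":0,"hand":-1},{"ax":0,"ay":-0.12,"az":0,"x":0,"y":0,"z":0,"hand":-1},{"ax":0,"ay":-0.12,"az":0,"x":0,"y":0,"z":0,"hand":-1},{"ax":0,"ay":-0.026,"az":0,"x":0,"y":0,"z":0,"hand":-1},{"ax":0,"ay":0,"az":0,"x":0,"y":0,"z":0,"hand":-1}]'; python3 -m inch '[{"ax":-0.12,"ay":0,"az":0,"x":0,"y":0,"z":0,"hand":-1},{"ax":-0.12,"ay":0,"az":0,"x":0,"y":0,"z":0,"hand":-1},{"ax":0,"ay":0,"az":0,"x":0,"y":0,"z":0,"hand":-1}]'; python3 - <<'E'
from h import *
s,T=pose(); print(T.round(3).tolist(),s["qpos"].round(2),np.arctan2(T[1,0],T[0,0]))
E
```

```text
time: 28.33
eef_pos: [0.4515, 0.3575, 0.298]
tcp_rot: [0.082, 0.703, -0.702, -0.08]
contact_force: [0.1, -0.1, 0.1]
opening: 0.998
time: 28.58
eef_pos: [0.4505, 0.3562, 0.2968]
tcp_rot: [0.092, 0.782, -0.613, -0.071]
contact_force: [0.3, -0.5, 0.1]
opening: 0.996
[[-0.973, 0.056, -0.223, 0.45], [0.23, 0.232, -0.945, 0.356], [-0.001, -0.971, -0.239, 0.297], [0.0, 0.0, 0.0, 1.0]] [ 0.41 -0.07  1.88  0.21  1.19 -2.56] 2.9092106471488224
```

```bash
python3 - <<'E'
from h import *
s,T=pose()
d=T[:3,1]; G=np.array([.4341,.3969,.030]); t=G+.008*d
for b in(.1,0): print(b,(1000*T[:3,:3].T@(t-b*d-T[:3,3])).round(1))
E
```

```text
0.1 [ 25.7 175.6  29. ]
0 [ 25.7 275.6  29. ]
```

```bash
python3 -m inch '[{"ax":0,"ay":0,"az":0,"x":5,"y":35,"z":6,"hand":-1},{"ax":0,"ay":0,"az":0,"x":5,"y":35,"z":6,"hand":-1},{"ax":0,"ay":0,"az":0,"x":5,"y":35,"z":6,"hand":-1},{"ax":0,"ay":0,"az":0,"x":5,"y":35,"z":6,"hand":-1},{"ax":0,"ay":0,"az":0,"x":6,"y":35,"z":5,"hand":-1}]' && python3 -m inch '[{"ax":0,"ay":0,"az":0,"x":0,"y":20,"z":0,"hand":-1},{"ax":0,"ay":0,"az":0,"x":0,"y":0,"z":0,"hand":-1},{"ax":0,"ay":0,"az":0,"x":0,"y":0,"z":0,"hand":-1}]'; python3 - <<'E'
from h import *
s,T=pose()
d=T[:3,1]; G=np.array([.4341,.3969,.030]); t=G+.008*d
print((1000*T[:3,:3].T@(t-T[:3,3])).round(1),T.round(3).tolist(),s["qpos"].round(2),np.arctan2(T[1,0],T[0,0]))
c=read_camera("scene"); im=c["img"]; hsv=cv2.cvtColor(im,cv2.COLOR_RGB2HSV); H,S,V=[hsv[...,i].astype(int) for i in range(3)]
m=((H<6)|(H>174))&(S>150)&(V>90); m[:110]=0;m[170:]=0; m[:,:340]=0; ys,xs=np.nonzero(m); print(xs.min(),xs.max(),ys.min(),ys.max())
E
```

```text
time: 29.0
eef_pos: [0.4294, 0.3774, 0.12]
tcp_rot: [0.091, 0.781, -0.614, -0.069]
contact_force: [0.0, 0.6, 0.6]
opening: 1.001
time: 29.25
eef_pos: [0.43, 0.382, 0.1008]
tcp_rot: [0.09, 0.781, -0.614, -0.07]
contact_force: [-0.2, -0.1, -0.4]
opening: 1.002
[-0.6 80.5  1.7] [[-0.974, 0.054, -0.22, 0.43], [0.226, 0.229, -0.947, 0.382], [-0.001, -0.972, -0.236, 0.101], [0.0, 0.0, 0.0, 1.0]] [ 0.47  0.15  2.04  0.25  0.82 -2.6 ] 2.913404745498992
353 381 122 148
```

```bash
python3 -m inch '[{"ax":0,"ay":0,"az":0,"x":0,"y":30,"z":1,"hand":-1},{"ax":0,"ay":0,"az":0,"x":0,"y":30,"z":0,"hand":-1},{"ax":0,"ay":0,"az":0,"x":0,"y":14,"z":0,"hand":-1},{"ax":0,"ay":0,"az":0,"x":0,"y":6,"z":0,"hand":-1},{"ax":0,"ay":0,"az":0,"x":0,"y":0,"z":0,"hand":-1}]' && python3 -m inch '[{"ax":0,"ay":0,"az":0,"x":0,"y":0,"z":0,"hand":1},{"ax":0,"ay":0,"az":0,"x":0,"y":0,"z":0,"hand":1},{"ax":0,"ay":0,"az":0,"x":0,"y":0,"z":0,"hand":1},{"ax":0,"ay":0,"az":0,"x":0,"y":0,"z":0,"hand":1},{"ax":0,"ay":0,"az":0,"x":0,"y":0,"z":0,"hand":1}]' 70; python3 - <<'E'
from h import *
s,T=pose(); print(T.round(3).tolist(),s["qpos"].round(2),s["opening"],(1000*T[:3,:3].T@(np.array([.4386,.4164,.027])-T[:3,3])).round(1))
E
```

```text
time: 29.72
eef_pos: [0.4354, 0.4003, 0.0245]
tcp_rot: [0.091, 0.782, -0.613, -0.069]
contact_force: [0.2, 0.5, 0.2]
opening: 0.999
time: 30.13
eef_pos: [0.4362, 0.4006, 0.0263]
tcp_rot: [0.092, 0.782, -0.612, -0.068]
contact_force: [0.5, -1.9, 6.5]
opening: 0.623
[[-0.974, 0.06, -0.218, 0.436], [0.226, 0.233, -0.946, 0.401], [-0.006, -0.971, -0.241, 0.026], [0.0, 0.0, 0.0, 1.0]] [ 0.5   0.3   2.02  0.29  0.67 -2.63] 0.6228283562767837 [  1.3   3.1 -15.6]
```

```bash
python3 -m inch '[{"ax":0,"ay":0,"az":0,"x":0,"y":-17,"z":-4,"hand":1},{"ax":0,"ay":0,"az":0,"x":0,"y":-35,"z":-9,"hand":1},{"ax":0,"ay":0,"az":0,"x":0,"y":-35,"z":-9,"hand":1},{"ax":0,"ay":0,"az":0,"x":0,"y":-35,"z":-9,"hand":1},{"ax":0,"ay":0,"az":0,"x":0,"y":-35,"z":-9,"hand":1}]' 70 && python3 -m inch '[{"ax":0,"ay":0,"az":0,"x":0,"y":-35,"z":-9,"hand":1},{"ax":0,"ay":0,"az":0,"x":0,"y":-35,"z":-9,"hand":1},{"ax":0.12,"ay":0,"az":0,"x":0,"y":0,"z":0,"hand":1},{"ax":0.12,"ay":0,"az":0,"x":0,"y":0,"z":0,"hand":1},{"ax":0,"ay":0,"az":0,"x":0,"y":0,"z":0,"hand":1}]'; for i in 1 2 3 4 5 6; do python3 -m inch '[{"ax":0,"ay":0.12,"az":0,"x":0,"y":0,"z":0,"hand":1},{"ax":0,"ay":0.12,"az":0,"x":0,"y":0,"z":0,"hand":1},{"ax":0,"ay":0.12,"az":0,"x":0,"y":0,"z":0,"hand":1},{"ax":0,"ay":0.12,"az":0,"x":0,"y":0,"z":0,"hand":1},{"ax":0,"ay":0.12,"az":0,"x":0,"y":0,"z":0,"hand":1}]' >/dev/null; done;  python3 - <<'E'
from h import *
s,T=pose(); print(T.round(3).tolist(),s["qpos"].round(2),s["opening"],np.arctan2(T[1,0],T[0,0]))
print((1000*T[:3,:3].T@(np.array([.594,.296,.28])-T[:3,3])).round(1))
E
```

```text
time: 30.55
eef_pos: [0.4333, 0.4007, 0.1866]
tcp_rot: [0.09, 0.781, -0.614, -0.069]
contact_force: [0.9, 0.8, -1.6]
opening: 0.625
time: 30.97
eef_pos: [0.4345, 0.4039, 0.259]
tcp_rot: [-0.081, -0.702, 0.703, 0.078]
contact_force: [0.2, 0.1, -2.2]
opening: 0.623
[[0.77, 0.001, 0.638, 0.433], [-0.638, 0.001, 0.77, 0.402], [0.0, -1.0, 0.001, 0.256], [0.0, 0.0, 0.0, 1.0]] [0.58 0.09 1.78 0.   1.27 1.27] 0.6253336178136021 -0.6920787929703075
[191.1 -23.6  21.2]
```

```bash
python3 -m inch '[{"ax":0,"ay":0,"az":0,"x":38,"y":-5,"z":4,"hand":1},{"ax":0,"ay":0,"az":0,"x":38,"y":-5,"z":4,"hand":1},{"ax":0,"ay":0,"az":0,"x":38,"y":-5,"z":4,"hand":1},{"ax":0,"ay":0,"az":0,"x":38,"y":-5,"z":4,"hand":1},{"ax":0,"ay":0,"az":0,"x":38,"y":-5,"z":4,"hand":1}]' && for i in 1 2; do python3 -m inch '[{"ax":0.12,"ay":0,"az":0,"x":0,"y":0,"z":0,"hand":1},{"ax":0.12,"ay":0,"az":0,"x":0,"y":0,"z":0,"hand":1},{"ax":0.12,"ay":0,"az":0,"x":0,"y":0,"z":0,"hand":1},{"ax":0.12,"ay":0,"az":0,"x":0,"y":0,"z":0,"hand":1},{"ax":0.12,"ay":0,"az":0,"x":0,"y":0,"z":0,"hand":1}]'; done; python3 -m inch '[{"ax":0.12,"ay":0,"az":0,"x":0,"y":0,"z":0,"hand":1},{"ax":0.01,"ay":0,"az":0,"x":0,"y":0,"z":0,"hand":1},{"ax":0,"ay":0,"az":0,"x":0,"y":0,"z":0,"hand":1},{"ax":0,"ay":0,"az":0,"x":0,"y":0,"z":0,"hand":1}]'; python3 - <<'E'
from h import *
s,T=pose(); print(T.round(3).tolist(),s["qpos"].round(2),s["opening"],upfix(T,.24))
print((1000*T[:3,:3].T@(np.array([.594,.296,.28])-T[:3,3])).round(1))
E
```

```text
time: 33.88
eef_pos: [0.5942, 0.2959, 0.2821]
tcp_rot: [-0.665, 0.237, -0.238, 0.667]
contact_force: [1.4, 0.5, -2.4]
opening: 0.626
time: 34.3
eef_pos: [0.5933, 0.2964, 0.2827]
tcp_rot: [-0.437, 0.155, -0.3, 0.834]
contact_force: [-0.5, 1.2, -3.1]
opening: 0.622
time: 34.72
eef_pos: [0.5918, 0.2982, 0.2814]
tcp_rot: [-0.212, 0.076, -0.325, 0.918]
contact_force: [-0.2, 0.7, -2.6]
opening: 0.628
time: 35.05
eef_pos: [0.5924, 0.2997, 0.2821]
tcp_rot: [-0.163, 0.06, -0.326, 0.929]
contact_force: [-0.2, 0.4, -2.1]
opening: 0.624
[[0.78, 0.586, 0.218, 0.592], [-0.625, 0.734, 0.264, 0.3], [-0.005, -0.342, 0.94, 0.282], [0.0, 0.0, 0.0, 1.0]] [ 0.05 -0.04  2.16  1.63  0.78 -0.44] 0.624250636897767 (array([ 0.10912245, -0.00532326,  0.00029073]), np.float64(0.897254332580433))
[ 3.6 -1.1 -2.6]
```

```bash
python3 -m inch '[{"ax":0.055,"ay":-0.005,"az":0,"x":0,"y":0,"z":0,"hand":1},{"ax":0.054,"ay":0,"az":0,"x":0,"y":0,"z":0,"hand":1},{"ax":0,"ay":0,"az":0,"x":0,"y":0,"z":0,"hand":1},{"ax":0,"ay":0,"az":0,"x":0,"y":0,"z":0,"hand":1}]'; python3 - <<'E'
from h import *
s,T=pose(); print(s["qpos"].round(2),s["opening"],upfix(T,.24))
off=T[:3,:3]@np.array([0,.003,-.0156]); print("tin ctr rel tcp",off.round(4))
for z in(.08,.052): print((1000*T[:3,:3].T@(np.array([.594,.299,z])-off-T[:3,3])).round(1))
E
```

```text
time: 35.38
eef_pos: [0.5927, 0.3003, 0.2827]
tcp_rot: [-0.113, 0.039, -0.328, 0.937]
contact_force: [-0.2, -0.4, -2.5]
opening: 0.623
[ 0.04 -0.01  2.19  1.8   0.85 -0.6 ] 0.622829445473469 (array([-2.17620695e-04,  4.27633982e-05,  4.65310031e-09]), np.float64(0.8981938648244124))
tin ctr rel tcp [-0.0005 -0.0006 -0.0159]
[   1.8   45.  -181.3]
[   1.8   51.6 -208.5]
```

```bash
python3 -m inch '[{"ax":0,"ay":0,"az":0,"x":0,"y":9,"z":-36,"hand":1},{"ax":0,"ay":0,"az":0,"x":1,"y":9,"z":-36,"hand":1},{"ax":0,"ay":0,"az":0,"x":1,"y":9,"z":-36,"hand":1},{"ax":0,"ay":0,"az":0,"x":0,"y":9,"z":-36,"hand":1},{"ax":0,"ay":0,"az":0,"x":0,"y":9,"z":-30,"hand":1}]';  python3 -m inch '[{"ax":0,"ay":0,"az":0,"x":0,"y":0,"z":0,"hand":1},{"ax":0,"ay":0,"az":0,"x":0,"y":0,"z":0,"hand":1}]'; python3 - <<'E'
from h import *
s,T=pose(); print(s["qpos"].round(2),s["opening"],upfix(T,.24))
off=T[:3,:3]@np.array([0,.003,-.0156])
for z in(.057,.052): print((1000*T[:3,:3].T@(np.array([.594,.299,z])-off-T[:3,3])).round(1))
a=read_camera("scene")["img"][100:300,250:450,::-1]; b=read_camera("side")["img"][80:280,200:400,::-1]
cv2.imwrite("pics/pl2.png",cv2.resize(np.hstack([a,b]),None,fx=2,fy=2,interpolation=cv2.INTER_CUBIC))
E
```

```text
time: 35.8
eef_pos: [0.5964, 0.3013, 0.1015]
tcp_rot: [-0.113, 0.039, -0.327, 0.937]
contact_force: [0.3, 0.2, -2.7]
opening: 0.622
time: 35.97
eef_pos: [0.5956, 0.3015, 0.1016]
tcp_rot: [-0.112, 0.041, -0.327, 0.937]
contact_force: [0.5, -0.7, -1.9]
opening: 0.624
[ 0.04  0.38  2.19  2.08  1.   -1.06] 0.6239101823898339 (array([-6.85569428e-05, -3.68928027e-03, -1.26463032e-07]), np.float64(0.8999569230041531))
[  0.5   4.7 -28.4]
[  0.5   5.9 -33.3]
```

View pics/pl2.png

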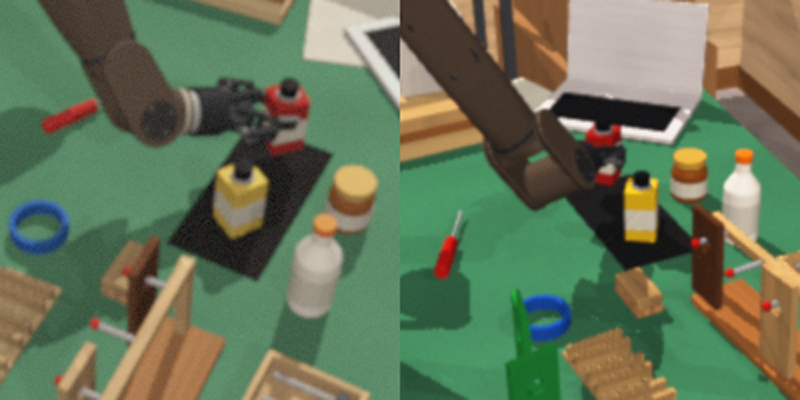

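The red tin is upright above the mat's far end and the yellow tin is standing. The path is clear, so I lower it.

```bash
python3 -m inch '[{"ax":0,"ay":-0.004,"az":0,"x":0,"y":2,"z":-12,"hand":1},{"ax":0,"ay":0,"az":0,"x":0,"y":2,"z":-11,"hand":1},{"ax":0,"ay":0,"az":0,"x":0,"y":1,"z":-5,"hand":1},{"ax":0,"ay":0,"az":0,"x":0,"y":0,"z":0,"hand":1},{"ax":0,"ay":0,"az":0,"x":0,"y":0,"z":0,"hand":1}]'; for i in 1 2 3; do python3 -m inch '[{"ax":0,"ay":0,"az":0,"x":0,"y":0.3,"z":-1.2,"hand":1},{"ax":0,"ay":0,"az":0,"x":0,"y":0,"z":0,"hand":1}]' | grep -E "eef|force"; done
```

```text
time: 36.48
eef_pos: [0.5959, 0.2999, 0.0771]
tcp_rot: [-0.111, 0.036, -0.328, 0.938]
contact_force: [0.9, 0.1, -2.5]
opening: 0.623
eef_pos: [0.5954, 0.2998, 0.0746]
contact_force: [-0.6, 0.1, -2.2]
eef_pos: [0.5949, 0.2997, 0.0722]
contact_force: [-0.9, -0.2, -2.6]
eef_pos: [0.5946, 0.2997, 0.0704]
contact_force: [-0.3, -0.3, -3.0]
```

```bash
for i in 1 2 3; do python3 -m inch '[{"ax":0,"ay":0,"az":0,"x":0,"y":0.2,"z":-0.8,"hand":1},{"ax":0,"ay":0,"az":0,"x":0,"y":0,"z":0,"hand":1}]' | grep -E "eef|force"; done
```

```text
eef_pos: [0.5946, 0.2997, 0.0696]
contact_force: [0.4, 0.6, -2.1]
eef_pos: [0.5948, 0.2998, 0.0695]
contact_force: [-1.9, -0.2, -0.7]
eef_pos: [0.595, 0.3, 0.0695]
contact_force: [-3.6, -0.5, 3.3]
```

```bash
python3 -m inch '[{"ax":0,"ay":0,"az":0,"x":0,"y":0,"z":0,"hand":0},{"ax":0,"ay":0,"az":0,"x":0,"y":0,"z":0,"hand":-0.6},{"ax":0,"ay":0,"az":0,"x":0,"y":0,"z":0,"hand":-1},{"ax":0,"ay":0,"az":0,"x":0,"y":0,"z":0,"hand":-1},{"ax":0,"ay":0,"az":0,"x":0,"y":-15,"z":0,"hand":-1}]' && python3 -m inch '[{"ax":0,"ay":0,"az":0,"x":0,"y":-30,"z":0,"hand":-1},{"ax":0,"ay":0,"az":0,"x":0,"y":-30,"z":0,"hand":-1},{"ax":0,"ay":0,"az":0,"x":0,"y":-20,"z":20,"hand":-1},{"ax":0,"ay":0,"az":0,"x":0,"y":-10,"z":35,"hand":-1},{"ax":0,"ay":0,"az":0,"x":0,"y":-10,"z":35,"hand":-1}]' && python3 -m inch '[{"ax":0,"ay":0,"az":0,"x":0,"y":-10,"z":38,"hand":-1},{"ax":0,"ay":0,"az":0,"x":0,"y":-10,"z":38,"hand":-1},{"ax":0,"ay":0,"az":0,"x":0,"y":-10,"z":38,"hand":-1},{"ax":0,"ay":0,"az":0,"x":0,"y":-10,"z":38,"hand":-1},{"ax":0,"ay":0,"az":0,"x":0,"y":0,"z":0,"hand":-1}]' && python3 - <<'E'
from h import *
a=read_camera("scene")["img"][90:340,200:450,::-1]; b=read_camera("side")["img"][70:320,200:450,::-1]
cv2.imwrite("pics/fin.png",cv2.resize(np.hstack([a,b]),None,fx=1.6,fy=1.6,interpolation=cv2.INTER_CUBIC))
E
```

```text
time: 37.9
eef_pos: [0.5867, 0.2891, 0.072]
tcp_rot: [-0.112, 0.037, -0.327, 0.938]
contact_force: [0.0, -0.1, 0.7]
opening: 1.0
time: 38.32
eef_pos: [0.5371, 0.2281, 0.182]
tcp_rot: [-0.113, 0.04, -0.329, 0.937]
contact_force: [1.3, -0.0, -0.2]
opening: 1.002
time: 38.73
eef_pos: [0.5378, 0.2269, 0.3517]
tcp_rot: [-0.109, 0.029, -0.329, 0.938]
contact_force: [0.1, -1.9, 1.1]
opening: 1.002
```

View pics/fin.png

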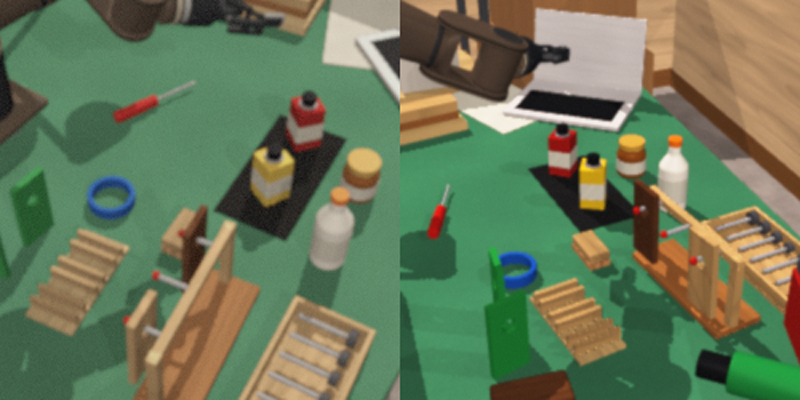

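All looks right: both tins are upright on the mat and both boards hang on pegs. I let a few seconds pass and check the numbers, in case of a late knock.

```bash
for i in 1 2 3 4 5 6 7 8; do python3 -m inch '[{"ax":0,"ay":0,"az":0,"x":0,"y":0,"z":0,"hand":-1},{"ax":0,"ay":0,"az":0,"x":0,"y":0,"z":0,"hand":-1},{"ax":0,"ay":0,"az":0,"x":0,"y":0,"z":0,"hand":-1},{"ax":0,"ay":0,"az":0,"x":0,"y":0,"z":0,"hand":-1},{"ax":0,"ay":0,"az":0,"x":0,"y":0,"z":0,"hand":-1}]' >/dev/null; done; python3 - <<'E'
from h import *
M=np.array([.6037,.1998]); a=.0957; Rm=np.array([[np.cos(a),np.sin(a)],[-np.sin(a),np.cos(a)]])
for n,rois in(("scene",{"red":(380,405,140,165),"yel":(360,382,175,195)}),("side",{"red":(298,315,143,160),"yel":(314,330,163,178)})):
    c=read_camera(n); V=c["img"].max(2)
    for k,(x0,x1,y0,y1) in rois.items():
        ys,xs=np.nonzero(V[y0:y1,x0:x1]<50); p=onz(c,xs.mean()+x0,ys.mean()+y0,.113,None)[:2]
        print(n,k,len(xs),p.round(3),"in mat",(Rm@(p-M)).round(3))
    cv2.imwrite(f"pics/last_{n}.png",c["img"][:,:,::-1])
f=cv2.imread("pics/last_scene.png")[90:340,200:450]; b=cv2.imread("pics/last_side.png")[70:320,200:450]
cv2.imwrite("pics/last.png",cv2.resize(np.hstack([f,b]),None,fx=1.6,fy=1.6,interpolation=cv2.INTER_CUBIC)); print(np.abs(cv2.imread("pics/last.png").astype(int)-cv2.imread("pics/fin.png")).max(2).__gt__(60).sum())
E
```

```text
scene red 0 [nan nan] in mat [nan nan]
scene yel 127 [0.606 0.16 ] in mat [-0.002 -0.04 ]
side red 0 [nan nan] in mat [nan nan]
side yel 44 [0.613 0.142] in mat [ 0.003 -0.059]
6646<stdin>:6: RuntimeWarning: Mean of empty slice.
  ret = ret.dtype.type(ret / rcount)
```

View pics/last.png

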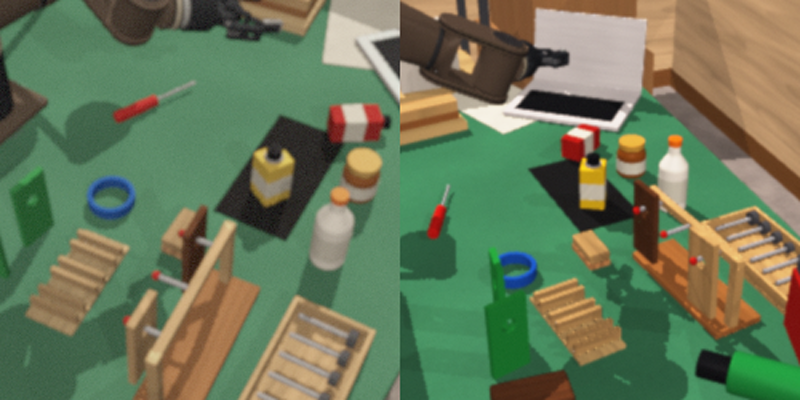

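A late knock toppled the red tin: it lies past the mat's far edge with its cap at about (385,121) in the left half, near the jar. I go back for it, first tilting the tool down again to measure.

```bash
for i in 1 2; do python3 -m inch '[{"ax":-0.12,"ay":0,"az":0,"x":0,"y":0,"z":0,"hand":-1},{"ax":-0.12,"ay":0,"az":0,"x":0,"y":0,"z":0,"hand":-1},{"ax":-0.12,"ay":0,"az":0,"x":0,"y":0,"z":0,"hand":-1},{"ax":-0.12,"ay":0,"az":0,"x":0,"y":0,"z":0,"hand":-1},{"ax":-0.12,"ay":0,"az":0,"x":0,"y":0,"z":0,"hand":-1}]' >/dev/null; done; python3 -m inch '[{"ax":-0.12,"ay":0,"az":0,"x":0,"y":0,"z":0,"hand":-1},{"ax":-0.01,"ay":0,"az":0,"x":0,"y":0,"z":0,"hand":-1},{"ax":0,"ay":0,"az":0,"x":0,"y":0,"z":0,"hand":-1},{"ax":0,"ay":0,"az":0,"x":0,"y":0,"z":0,"hand":-1}]'; python3 - <<'E'
from h import *
s,T=pose(); print(T.round(3).tolist(),s["qpos"].round(2))
c=read_camera("scene"); hsv=cv2.cvtColor(c["img"],cv2.COLOR_RGB2HSV); H,S,V=[hsv[...,i].astype(int) for i in range(3)]
m=((H<6)|(H>174))&(S>150)&(V>90); m[:130]=0;m[200:]=0; m[:,:395]=0; ys,xs=np.nonzero(m); print(len(xs),xs.mean(),ys.mean(),onz(c,xs.mean(),ys.mean(),.04).round(3))
c=read_camera("wrist"); im=c["img"]; cv2.imwrite("pics/w5.png",im[:,:,::-1])
E
```

```text
time: 43.43
eef_pos: [0.5354, 0.227, 0.3392]
tcp_rot: [-0.666, 0.232, -0.234, 0.669]
contact_force: [-0.9, -0.6, -0.3]
opening: 1.0
[[0.783, 0.005, 0.622, 0.535], [-0.622, 0.002, 0.783, 0.227], [0.003, -1.0, 0.004, 0.339], [0.0, 0.0, 0.0, 1.0]] [0.23 0.02 1.7  0.   1.42 0.9 ]
352 421.65625 166.5 [0.672 0.365 0.04 ]
```

View pics/w5.png

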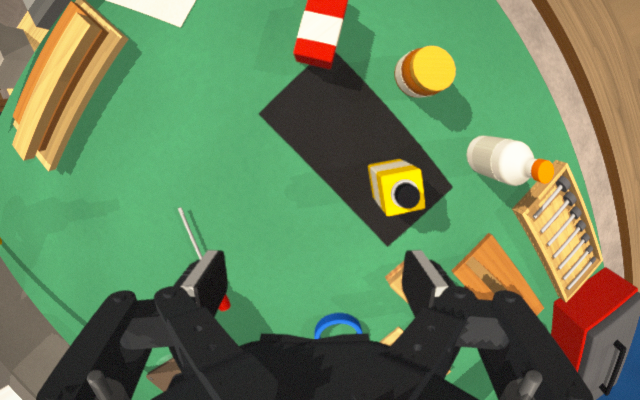

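The red tin lies at (322,30) in the wrist image, base towards the mat and cap out of view at the top. I move the camera over it.

```bash
python3 -m inch '[{"ax":0,"ay":0,"az":0,"x":6,"y":10,"z":34,"hand":-1},{"ax":0,"ay":0,"az":0,"x":6,"y":10,"z":34,"hand":-1},{"ax":0,"ay":0,"az":0,"x":6,"y":10,"z":34,"hand":-1},{"ax":0,"ay":0,"az":0,"x":6,"y":0,"z":34,"hand":-1},{"ax":0,"ay":0,"az":0,"x":0,"y":0,"z":0,"hand":-1}]';python3 -m inch '[{"ax":0,"ay":0,"az":0,"x":0,"y":0,"z":0,"hand":-1},{"ax":0,"ay":0,"az":0,"x":0,"y":0,"z":0,"hand":-1}]'>/dev/null; python3 - <<'E'
from h import *
s,T=pose(); print(T.round(3).tolist(),s["qpos"].round(2))
c=read_camera("wrist"); im=c["img"]; cv2.imwrite("pics/w6.png",im[:,:,::-1]); hsv=cv2.cvtColor(im,cv2.COLOR_RGB2HSV); H,S,V=[hsv[...,i].astype(int) for i in range(3)]
red=((H<6)|(H>174))&(S>150)&(V>190)
red[240:]=0; ys,xs=np.nonzero(red); print("red px",xs.min(),xs.max(),ys.min(),ys.max())
roi=np.zeros(H.shape,bool); roi[max(0,ys.min()-3):ys.max()+4,xs.min()-3:xs.max()+4]=1
m=roi&(red|((S<40)&(V>170)))
r,b=quad(c,T,rect(m),.054); print(r,b)
k=roi.copy(); k[:]=0; k[max(0,ys.min()-35):ys.min()+10,xs.min()-10:xs.max()+20]=1; y2,x2=np.nonzero(k&(V<60)); cap=onz(c,x2.mean(),y2.mean(),.03,T)[:2]; print("cap",len(x2),cap)
v=cap-np.array(r[0])/1000; print(np.linalg.norm(v),np.arctan2(v[1],v[0]))
E
```

```text
time: 43.95
eef_pos: [0.6413, 0.3201, 0.3058]
tcp_rot: [-0.667, 0.233, -0.233, 0.668]
contact_force: [-0.9, -1.4, -0.3]
opening: 1.002
[[0.782, 0.005, 0.623, 0.639], [-0.623, 0.001, 0.782, 0.318], [0.004, -1.0, 0.004, 0.311], [0.0, 0.0, 0.0, 1.0]] [ 0.32  0.33  1.4  -0.    1.41  0.99]
red px 273 330 81 163
((666.3716430664062, 378.41107177734375), (101.28291320800781, 51.962310791015625), 38.03934860229492) [[610.0, 368.0], [642.0, 327.0], [722.0, 389.0], [690.0, 430.0]]
cap 222 [0.71675977 0.41551843]
0.06257730415632168 0.634759984203858
```

```bash
python3 -m inch '[{"ax":0,"ay":0.12,"az":0,"x":0,"y":0,"z":0,"hand":-1},{"ax":0,"ay":0.12,"az":0,"x":0,"y":0,"z":0,"hand":-1},{"ax":-0.12,"ay":0.007,"az":0,"x":0,"y":0,"z":0,"hand":-1},{"ax":-0.12,"ay":0,"az":0,"x":0,"y":0,"z":0,"hand":-1},{"ax":-0.12,"ay":0,"az":0,"x":0,"y":0,"z":0,"hand":-1}]'; python3 -m inch '[{"ax":0,"ay":0,"az":0,"x":0,"y":0,"z":0,"hand":-1},{"ax":0,"ay":0,"az":0,"x":0,"y":0,"z":0,"hand":-1}]'>/dev/null; python3 - <<'E'
from h import *
s,T=pose(); print(T.round(3).tolist(),s["qpos"].round(2),np.arctan2(T[1,0],T[0,0])+np.pi/2)
d=T[:3,1]; G=np.array([.6807,.3893,.031]); t=G+.008*d
for b in(.1,0): print(b,(1000*T[:3,:3].T@(t-b*d-T[:3,3])).round(1))
E
```

```text
time: 44.58
eef_pos: [0.6385, 0.3173, 0.3147]
tcp_rot: [0.736, -0.364, 0.255, -0.51]
contact_force: [0.4, 0.4, 0.6]
opening: 1.003
[[0.606, -0.275, 0.746, 0.639], [-0.795, -0.213, 0.568, 0.318], [0.003, -0.938, -0.347, 0.31], [0.0, 0.0, 0.0, 1.0]] [ 0.35  0.53  1.16 -0.11  1.79  1.27] 0.6515873249828883
0.1 [-32.1 142.7 168.2]
0 [-32.1 242.7 168.2]
```

```bash
python3 -m inch '[{"ax":0,"ay":0,"az":0,"x":-6,"y":20,"z":28,"hand":-1},{"ax":0,"ay":0,"az":0,"x":-6,"y":20,"z":28,"hand":-1},{"ax":0,"ay":0,"az":0,"x":-5,"y":20,"z":28,"hand":-1},{"ax":0,"ay":0,"az":0,"x":-5,"y":25,"z":28,"hand":-1},{"ax":0,"ay":0,"az":0,"x":-5,"y":29,"z":28,"hand":-1}]' && python3 -m inch '[{"ax":0,"ay":0,"az":0,"x":-5,"y":29,"z":28,"hand":-1},{"ax":0,"ay":0,"az":0,"x":0,"y":0,"z":0,"hand":-1},{"ax":0,"ay":0,"az":0,"x":0,"y":0,"z":0,"hand":-1}]'; python3 - <<'E'
from h import *
s,T=pose()
d=T[:3,1]; G=np.array([.6807,.3893,.031]); t=G+.008*d
print((1000*T[:3,:3].T@(t-T[:3,3])).round(1),s["qpos"].round(2),np.arctan2(T[1,0],T[0,0])+np.pi/2,T[2,1])
E
```

```text
time: 45.17
eef_pos: [0.6972, 0.3955, 0.1586]
tcp_rot: [0.734, -0.362, 0.257, -0.514]
contact_force: [0.4, 0.8, 0.0]
opening: 1.001
time: 45.42
eef_pos: [0.7036, 0.4076, 0.1136]
tcp_rot: [0.738, -0.365, 0.252, -0.509]
contact_force: [0.2, 0.0, -0.2]
opening: 0.997
[ 0.6 95.6  1.9] [ 0.42  0.9   0.95 -0.08  1.64  1.35] 0.6518650656493662 -0.9349727154705835
```

```bash
python3 -m inch '[{"ax":0,"ay":0,"az":0,"x":0,"y":34,"z":2,"hand":-1},{"ax":0,"ay":0,"az":0,"x":0,"y":34,"z":0,"hand":-1},{"ax":0,"ay":0,"az":0,"x":0,"y":20,"z":0,"hand":-1},{"ax":0,"ay":0,"az":0,"x":0,"y":6,"z":0,"hand":-1},{"ax":0,"ay":0,"az":0,"x":0,"y":0,"z":0,"hand":-1}]' && python3 -m inch '[{"ax":0,"ay":0,"az":0,"x":0,"y":0,"z":0,"hand":1},{"ax":0,"ay":0,"az":0,"x":0,"y":0,"z":0,"hand":1},{"ax":0,"ay":0,"az":0,"x":0,"y":0,"z":0,"hand":1},{"ax":0,"ay":0,"az":0,"x":0,"y":0,"z":0,"hand":1},{"ax":0,"ay":0,"az":0,"x":0,"y":0,"z":0,"hand":1}]' 70; python3 - <<'E'
from h import *
s,T=pose(); print(T.round(3).tolist(),s["qpos"].round(2),(1000*T[:3,:3].T@(np.array([.6664,.3784,.027])-T[:3,3])).round(1), "up",(-T[2,:3]).round(3), "elev final",np.arccos(-T[2,1]))
E
```

```text
time: 45.83
eef_pos: [0.6818, 0.3891, 0.0324]
tcp_rot: [0.736, -0.363, 0.255, -0.512]
contact_force: [-0.1, 0.6, -0.6]
opening: 0.995
time: 46.25
eef_pos: [0.684, 0.3908, 0.0339]
tcp_rot: [0.735, -0.362, 0.256, -0.513]
contact_force: [1.3, 0.5, 6.5]
opening: 0.621
[[0.607, -0.269, 0.748, 0.684], [-0.795, -0.212, 0.569, 0.391], [0.006, -0.94, -0.342, 0.034], [0.0, 0.0, 0.0, 1.0]] [ 0.42  0.91  1.09 -0.09  1.49  1.36] [ -0.9  13.8 -17.8] up [-0.006  0.94   0.342] elev final 0.34941952049526964
```

```bash
python3 -m inch '[{"ax":0,"ay":0,"az":0,"x":0,"y":-12,"z":-4,"hand":1},{"ax":0,"ay":0,"az":0,"x":0,"y":-30,"z":-11,"hand":1},{"ax":0,"ay":0,"az":0,"x":0,"y":-34,"z":-12,"hand":1},{"ax":0,"ay":0,"az":0,"x":0,"y":-34,"z":-12,"hand":1},{"ax":0,"ay":0,"az":0,"x":0,"y":-34,"z":-12,"hand":1}]' 90 && python3 -m inch '[{"ax":0,"ay":0,"az":0,"x":0,"y":-34,"z":-12,"hand":1},{"ax":0,"ay":0,"az":0,"x":0,"y":-34,"z":-12,"hand":1},{"ax":0,"ay":0,"az":0,"x":0,"y":-25,"z":-9,"hand":1},{"ax":0.12,"ay":0,"az":0,"x":0,"y":0,"z":0,"hand":1},{"ax":0.12,"ay":0,"az":0,"x":0,"y":0,"z":0,"hand":1}]'  && python3 -m inch '[{"ax":0.11,"ay":0,"az":0,"x":0,"y":0,"z":0,"hand":1},{"ax":0,"ay":-0.12,"az":0,"x":0,"y":0,"z":0,"hand":1},{"ax":0,"ay":-0.12,"az":0,"x":0,"y":0,"z":0,"hand":1},{"ax":0,"ay":0,"az":0,"x":0,"y":0,"z":0,"hand":1},{"ax":0,"ay":0,"az":0,"x":0,"y":0,"z":0,"hand":1}]'; python3 - <<'E'
from h import *
s,T=pose(); print(T.round(3).tolist(),s["qpos"].round(2),s["opening"],np.arctan2(T[1,0],T[0,0]))
print((1000*T[:3,:3].T@(np.array([.594,.296,.28])-T[:3,3])).round(1))
E
```

```text
time: 46.67
eef_pos: [0.6827, 0.3918, 0.183]
tcp_rot: [0.736, -0.363, 0.254, -0.511]
contact_force: [0.5, -0.2, -1.7]
opening: 0.619
time: 47.08
eef_pos: [0.6857, 0.3941, 0.2832]
tcp_rot: [0.667, -0.328, 0.298, -0.599]
contact_force: [0.6, -0.2, -3.0]
opening: 0.62
time: 47.5
eef_pos: [0.6837, 0.3928, 0.2805]
tcp_rot: [0.669, -0.237, 0.236, -0.664]
contact_force: [0.3, 0.1, -2.4]
opening: 0.624
[[0.776, -0.003, 0.63, 0.684], [-0.63, -0.006, 0.776, 0.393], [0.001, -1.0, -0.007, 0.281], [0.0, 0.0, 0.0, 1.0]] [ 0.39  0.52  1.2  -0.    1.43  1.08] 0.6239602901588988 -0.6819183363361525
[  -8.6    1.4 -131.7]
```

```bash
python3 -m inch '[{"ax":0,"ay":0,"az":0,"x":-2,"y":0,"z":-33,"hand":1},{"ax":0,"ay":0,"az":0,"x":-2,"y":0,"z":-33,"hand":1},{"ax":0,"ay":0,"az":0,"x":-2,"y":0,"z":-33,"hand":1},{"ax":0,"ay":0,"az":0,"x":-2,"y":0,"z":-33,"hand":1},{"ax":0,"ay":0,"az":0,"x":0,"y":0,"z":0,"hand":1}]' && for i in 1 2; do python3 -m inch '[{"ax":0.12,"ay":0,"az":0,"x":0,"y":0,"z":0,"hand":1},{"ax":0.12,"ay":0,"az":0,"x":0,"y":0,"z":0,"hand":1},{"ax":0.12,"ay":0,"az":0,"x":0,"y":0,"z":0,"hand":1},{"ax":0.12,"ay":0,"az":0,"x":0,"y":0,"z":0,"hand":1},{"ax":0.12,"ay":0,"az":0,"x":0,"y":0,"z":0,"hand":1}]'>/dev/null; done; python3 -m inch '[{"ax":0.02,"ay":0,"az":0,"x":0,"y":0,"z":0,"hand":1},{"ax":0,"ay":0,"az":0,"x":0,"y":0,"z":0,"hand":1},{"ax":0,"ay":0,"az":0,"x":0,"y":0,"z":0,"hand":1},{"ax":0,"ay":0,"az":0,"x":0,"y":0,"z":0,"hand":1}]'; python3 - <<'E'
from h import *
s,T=pose(); print(s["qpos"].round(2),s["opening"],upfix(T,.349))
off=T[:3,:3]@np.array([0,.0138,-.0178]); print("tin ctr rel tcp",off.round(4))
E
```

```text
time: 47.92
eef_pos: [0.5906, 0.2917, 0.2792]
tcp_rot: [0.671, -0.239, 0.235, -0.662]
contact_force: [0.5, 0.1, -3.8]
opening: 0.615
time: 49.08
eef_pos: [0.5946, 0.2974, 0.2817]
tcp_rot: [-0.206, 0.073, -0.32, 0.922]
contact_force: [0.3, -0.6, -2.1]
opening: 0.619
[ 0.06 -0.05  2.13  1.46  0.75 -0.29] 0.6193041163793581 (array([ 0.09153217, -0.00369883,  0.0001694 ]), np.float64(0.9024414380738116))
tin ctr rel tcp [ 0.003   0.0039 -0.022 ]
```

```bash
python3 -m inch '[{"ax":0.046,"ay":-0.004,"az":0,"x":0,"y":0,"z":0,"hand":1},{"ax":0.046,"ay":0,"az":0,"x":0,"y":0,"z":0,"hand":1},{"ax":0,"ay":0,"az":0,"x":0,"y":0,"z":0,"hand":1},{"ax":0,"ay":0,"az":0,"x":0,"y":0,"z":0,"hand":1}]'>/dev/null; python3 - <<'E'
from h import *
s,T=pose(); print(s["qpos"].round(2),s["opening"],upfix(T,.349))
off=T[:3,:3]@np.array([0,.0138,-.0178]); print("tin ctr rel tcp",off.round(4))
for z in(.085,.052): print((1000*T[:3,:3].T@(np.array([.592,.299,z])-off-T[:3,3])).round(1))
E
```

```text
[ 0.05 -0.03  2.16  1.62  0.79 -0.45] 0.6176366719863147 (array([ 1.40253534e-03, -6.78866933e-04,  4.76067530e-07]), np.float64(0.9028040314984502))
tin ctr rel tcp [ 0.0042  0.0054 -0.0215]
[  -2.5   53.5 -166. ]
[  -2.5   64.8 -197. ]
```

```bash
python3 -m inch '[{"ax":0,"ay":0,"az":0,"x":-1,"y":11,"z":-33,"hand":1},{"ax":0,"ay":0,"az":0,"x":-1,"y":11,"z":-33,"hand":1},{"ax":0,"ay":0,"az":0,"x":0,"y":11,"z":-33,"hand":1},{"ax":0,"ay":0,"az":0,"x":0,"y":11,"z":-33,"hand":1},{"ax":0,"ay":0,"az":0,"x":0,"y":10,"z":-33,"hand":1}]';  python3 -m inch '[{"ax":0,"ay":0,"az":0,"x":0,"y":2,"z":-6,"hand":1},{"ax":0,"ay":0,"az":0,"x":0,"y":2,"z":-6,"hand":1},{"ax":0,"ay":0,"az":0,"x":0,"y":0,"z":0,"hand":1},{"ax":0,"ay":0,"az":0,"x":0,"y":0,"z":0,"hand":1}]'; python3 - <<'E'
from h import *
s,T=pose(); print(s["qpos"].round(2),s["opening"],upfix(T,.349))
off=T[:3,:3]@np.array([0,.0138,-.0178])
print((1000*T[:3,:3].T@(np.array([.592,.299,.052])-off-T[:3,3])).round(1))
a=read_camera("scene")["img"][100:220,330:450,::-1]; b=read_camera("side")["img"][100:220,250:370,::-1]
cv2.imwrite("pics/pl3.png",cv2.resize(np.hstack([a,b]),None,fx=3,fy=3,interpolation=cv2.INTER_CUBIC))
E
```

```text
time: 49.83
eef_pos: [0.5899, 0.2943, 0.107]
tcp_rot: [-0.164, 0.056, -0.323, 0.93]
contact_force: [1.4, 0.1, -2.2]
opening: 0.622
time: 50.17
eef_pos: [0.5902, 0.294, 0.0972]
tcp_rot: [-0.163, 0.055, -0.323, 0.931]
contact_force: [0.1, -0.6, -3.0]
opening: 0.621
[ 0.04  0.33  2.2   1.98  0.89 -0.98] 0.6214385177707696 (array([-3.42512287e-03,  2.26276528e-03,  3.87513000e-06]), np.float64(0.9018919944130521))
[ -1.7   6.2 -23. ]
```

```bash
python3 -m inch '[{"ax":0,"ay":0,"az":0,"x":0,"y":2,"z":-7,"hand":1},{"ax":0,"ay":0,"az":0,"x":0,"y":2,"z":-6,"hand":1},{"ax":0,"ay":0,"az":0,"x":0,"y":0.5,"z":-3,"hand":1},{"ax":0,"ay":0,"az":0,"x":0,"y":0,"z":0,"hand":1},{"ax":0,"ay":0,"az":0,"x":0,"y":0,"z":0,"hand":1}]'; for i in 1 2 3 4; do python3 -m inch '[{"ax":0,"ay":0,"az":0,"x":0,"y":0.3,"z":-1,"hand":1},{"ax":0,"ay":0,"az":0,"x":0,"y":0,"z":0,"hand":1}]' | grep -E "eef|force"; done
```

```text
time: 50.68
eef_pos: [0.5873, 0.2927, 0.0773]
tcp_rot: [-0.164, 0.058, -0.323, 0.93]
contact_force: [-0.6, 0.2, -3.0]
opening: 0.616
eef_pos: [0.5877, 0.2927, 0.0767]
contact_force: [0.6, -0.5, -2.2]
eef_pos: [0.5876, 0.2926, 0.0757]
contact_force: [0.7, 0.3, -2.7]
eef_pos: [0.5875, 0.2926, 0.0745]
contact_force: [0.7, 0.4, -2.6]
eef_pos: [0.5877, 0.2926, 0.074]
contact_force: [-1.4, 0.3, -1.3]
```

```bash
for i in 1 2; do python3 -m inch '[{"ax":0,"ay":0,"az":0,"x":0,"y":0.3,"z":-0.8,"hand":1},{"ax":0,"ay":0,"az":0,"x":0,"y":0,"z":0,"hand":1}]' | grep -E "eef|force"; done
```

```text
eef_pos: [0.5879, 0.2928, 0.0739]
contact_force: [-2.1, -2.2, 3.2]
eef_pos: [0.5882, 0.2929, 0.0738]
contact_force: [-4.7, -2.9, 5.1]
```

```bash
python3 -m inch '[{"ax":0,"ay":0,"az":0,"x":0,"y":0,"z":0,"hand":0},{"ax":0,"ay":0,"az":0,"x":0,"y":0,"z":0,"hand":-0.6},{"ax":0,"ay":0,"az":0,"x":0,"y":0,"z":0,"hand":-1},{"ax":0,"ay":0,"az":0,"x":0,"y":0,"z":0,"hand":-1},{"ax":0,"ay":0,"az":0,"x":0,"y":-15,"z":0,"hand":-1}]' && python3 -m inch '[{"ax":0,"ay":0,"az":0,"x":0,"y":-30,"z":0,"hand":-1},{"ax":0,"ay":0,"az":0,"x":0,"y":-30,"z":0,"hand":-1},{"ax":0,"ay":0,"az":0,"x":0,"y":-20,"z":20,"hand":-1},{"ax":0,"ay":0,"az":0,"x":0,"y":-12,"z":35,"hand":-1},{"ax":0,"ay":0,"az":0,"x":0,"y":-12,"z":35,"hand":-1}]' && python3 -m inch '[{"ax":0,"ay":0,"az":0,"x":0,"y":-12,"z":37,"hand":-1},{"ax":0,"ay":0,"az":0,"x":0,"y":-12,"z":37,"hand":-1},{"ax":0,"ay":0,"az":0,"x":0,"y":-12,"z":37,"hand":-1},{"ax":0,"ay":0,"az":0,"x":0,"y":-12,"z":37,"hand":-1},{"ax":0,"ay":0,"az":0,"x":0,"y":0,"z":0,"hand":-1}]' && for i in 1 2 3 4 5 6 7 8; do python3 -m inch '[{"ax":0,"ay":0,"az":0,"x":0,"y":0,"z":0,"hand":-1},{"ax":0,"ay":0,"az":0,"x":0,"y":0,"z":0,"hand":-1},{"ax":0,"ay":0,"az":0,"x":0,"y":0,"z":0,"hand":-1},{"ax":0,"ay":0,"az":0,"x":0,"y":0,"z":0,"hand":-1},{"ax":0,"ay":0,"az":0,"x":0,"y":0,"z":0,"hand":-1}]' >/dev/null; done; python3 - <<'E'
from h import *
print(get_state()["time"])
M=np.array([.6037,.1998]); a=.0957; Rm=np.array([[np.cos(a),np.sin(a)],[-np.sin(a),np.cos(a)]])
ims=[]
for n in("scene","side"):
    c=read_camera(n); im=c["img"]; V=im.max(2)
    for k,g in(("red",(.59,.297)),("yel",(.611,.14))):
        u,v=map(int,proj(c,np.array([*g,.115]))); w=V[v-9:v+10,u-9:u+10]<55; nn,l,st,ce=cv2.connectedComponentsWithStats(w.astype(np.uint8)); 
        j=1+np.argmin(np.hypot(*(ce[1:]-9).T)); p=onz(c,*(ce[j]+[u-9,v-9]),.113)[:2]; print(n,k,st[j].tolist(),p.round(3),"in mat",(Rm@(p-M)).round(3))
    ims.append(im[70:330,200:450,::-1])
cv2.imwrite("pics/end.png",cv2.resize(np.hstack(ims),None,fx=1.6,fy=1.6,interpolation=cv2.INTER_CUBIC))
E
```

```text
time: 52.1
eef_pos: [0.5794, 0.2823, 0.0769]
tcp_rot: [-0.164, 0.057, -0.322, 0.931]
contact_force: [-0.2, 0.5, 0.1]
opening: 1.001
time: 52.52
eef_pos: [0.5362, 0.2281, 0.1966]
tcp_rot: [-0.165, 0.059, -0.324, 0.93]
contact_force: [1.1, -0.1, 1.1]
opening: 0.998
time: 52.93
eef_pos: [0.543, 0.2334, 0.3645]
tcp_rot: [-0.161, 0.049, -0.324, 0.931]
contact_force: [1.5, 0.1, 0.8]
opening: 0.996
56.2667
scene red [6, 7, 7, 8, 36] [0.592 0.292] in mat [-0.003  0.093]
scene yel [1, 0, 18, 15, 135] [0.603 0.155] in mat [-0.005 -0.045]
side red [7, 7, 7, 6, 36] [0.592 0.299] in mat [-0.003  0.099]
side yel [6, 7, 7, 7, 42] [0.612 0.142] in mat [ 0.002 -0.059]
```

View pics/end.png

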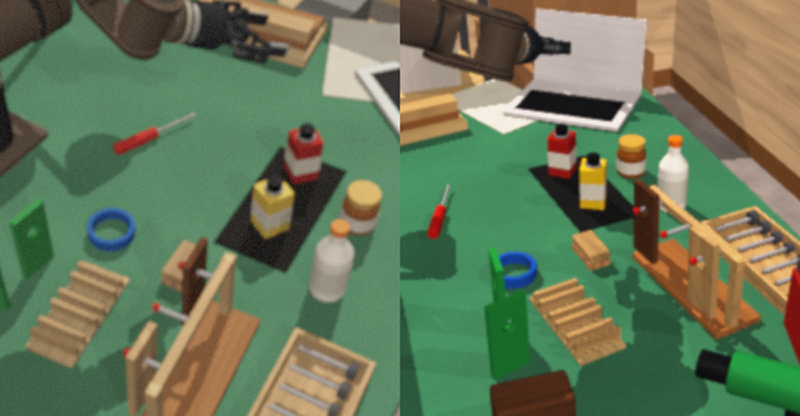

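Both tins stand on the mat, both boards hang on their pegs and the bystanders are where they were. I hand in.

```bash
python3 -c "
from plant import sign_off; print(sign_off())"
```

```text
the job is handed in; nothing more can be done
None
```

The job is handed in. The yellow and red tins stand upright on the mat, the pale board hangs on peg0, and the dark board hangs on peg2. I saw no blue tin or mid-brown board in any view, so I treated them as absent.

About 5 s after I first set the red tin down, a knock toppled it past the mat's edge. I picked it up and stood it again; it was still standing 3 s later, at about 56 s on the clock.

- **Tins:** From the side camera, the red tin's cap is at mat (-0.003, 0.099) m and the yellow's at (0.002, -0.059) m, both well inside the mat.
- **Disagreement:** The scene camera agrees on the red tin but puts the yellow's cap at (-0.005, -0.045), about 15 mm off. Its dark blob was about three times the size of the red's, so it probably took in dark mat; either position is inside the limits.
- **Boards and bystanders:** I checked these by eye only. Both boards look straight and free on their pegs. The bystanders in the last pictures (sander, screwdriver, tape, glue, jar, mallet) and the green look-alikes appear unmoved.
- **Arm:** It was raised clear of everything, and the contact forces I read stayed under about 7 N.

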